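# Load the digestion station's shuttle with tapered vessels

### The job

Draw the shuttle by its orange handle out of the white station, level and straight, all the way to the end stops, and seat each vessel on the bench upright and fully home in the cup of its own cap colour (there may be two or three vessels). When all are seated, check that none is stuck: one after the other, red first, then yellow, then blue, rock each about five degrees or a little more in its cup (easing it up a few millimetres for this) and let it drop back upright. Then slide the loaded shuttle fully home again, let go, and press the green start button right down. Do not tip or lift the shuttle out of its track, and do not disturb the bottle, box or beaker.

Things in the scene. Friction and masses are not known exactly. Their poses are not given: they have to be found in the camera images.
- station: Fixed white low housing with a long steel apron. Origin on the bench under the centre of the housing's mouth; +y points into the housing, -y out along the apron (pull-out direction). Housing: x +-85 mm, y 0 to 240 mm, 115 mm high, clear roof. The apron runs to y = -290 mm: 104 mm wide, track floor 12 mm above the bench, side guides 23.5 mm high, two end stops 26 mm high at y = -197 mm.
- mouth (a point): Centre of the mouth of the channel, on the track floor (12 mm above the bench). Inside, from 8 mm inwards, lips overhang both edges of the shuttle plate, with 1.5 mm play above the plate and 1 mm at each side, so the shuttle slides only when kept level and straight. The open tunnel between lips and roof is 97 mm high above the floor: seated vessels pass.
- shuttle: Loose aluminium sliding carrier (0.4-0.6 kg), axes as the station's: plate 80 x 190 x 10 mm, three cups in a row along y on top, handle at its -y end. Origin: centre of the plate's underside. In the station frame it lies at x 0, z 12 mm, y = +100 mm when home (a wall stops it at 102), -96 mm when out at the end stops, clear of the lips. Starts home or up to 12 mm out. Friction of a few N.
- shuttle_grip (a point): Point in the orange upright handle fin of the shuttle, midway along and across it, 49.5 mm above the bench, 157.5 mm from the shuttle's origin. The fin is 14 mm thick (along x), 35 mm long (along y); its top is 17.5 mm above this point, the 24 mm wide stem below it 27.5 mm under it. At home this point is 57 mm in front of the housing.
- start_top (a point): Centre of the top face of the green start button (24 mm diameter, in a black 40 mm collar) on the housing's wall on the -x side, 70 mm behind the mouth, pressed straight down. Its top stands 137 mm above the bench, 10 mm above its collar.
- start (a joint): Travel of the start button, m: 0 when up, 0.006 fully down, which takes 5 N; it springs back. Pressed from 0.004.
- cup_red (a point): Centre of the red tapered cup on the shuttle, the one nearest the handle, at the height of the underside of a fully seated vessel (3 mm above the plate's top face). The cup is an open ring 26 mm high, inside diameter 34 mm at the plate, 49 mm at the mouth, outside 57 mm there. Its mouth lies 23 mm above this point. Cups stand 60 mm apart.
- cup_yellow (a point): Centre of the yellow tapered cup on the shuttle, the one in the middle, at the height of the underside of a fully seated vessel (3 mm above the plate's top face). The cup is an open ring 26 mm high, inside diameter 34 mm at the plate, 49 mm at the mouth, outside 57 mm there. Its mouth lies 23 mm above this point. Cups stand 60 mm apart.
- cup_blue (a point): Centre of the blue tapered cup on the shuttle, the one farthest from the handle, at the height of the underside of a fully seated vessel (3 mm above the plate's top face). The cup is an open ring 26 mm high, inside diameter 34 mm at the plate, 49 mm at the mouth, outside 57 mm there. Its mouth lies 23 mm above this point. Cups stand 60 mm apart.
- vessel_red: Loose tapered vessel with a red cap, 60 mm high, about 0.16 kg; may be absent. Origin: centre of its underside, z along its axis. Heavy-footed black cone, diameter 36 mm at the bottom, 52 mm from 28 to 34 mm height; above, to 60 mm, a cap of 34 mm diameter to grip. The taper (16 degrees) is free to rock once eased up 5-8 mm; tilted while fully down it wedges and tips the shuttle.
- vessel_yellow: Loose tapered vessel with a yellow cap, 60 mm high, about 0.16 kg; may be absent. Origin: centre of its underside, z along its axis. Heavy-footed black cone, diameter 36 mm at the bottom, 52 mm from 28 to 34 mm height; above, to 60 mm, a cap of 34 mm diameter to grip. The taper (16 degrees) is free to rock once eased up 5-8 mm; tilted while fully down it wedges and tips the shuttle.
- vessel_blue: Loose tapered vessel with a blue cap, 60 mm high, about 0.16 kg; may be absent. Origin: centre of its underside, z along its axis. Heavy-footed black cone, diameter 36 mm at the bottom, 52 mm from 28 to 34 mm height; above, to 60 mm, a cap of 34 mm diameter to grip. The taper (16 degrees) is free to rock once eased up 5-8 mm; tilted while fully down it wedges and tips the shuttle.
- bottle: Bystander: clear lab bottle with orange cap, 72 mm diameter, 170 mm high, origin at its underside. Leave it.
- carton: Bystander: blue box 70 x 120 x 50 mm, origin at its underside. Leave it.
- beaker: Bystander: glass beaker 70 mm diameter, 90 mm high, origin at its underside. Leave it.

How it is judged:
By the outcome, as a careful person would: the job done as asked, in the order asked, and still so for the second after the job is handed in, with the robot touching nothing.
Of vessel_red, vessel_yellow, vessel_blue only 2 to 3 are there at a start; the rules pass over those that are not, and their reading is None.
At some moment in a run one of vessel_red, vessel_yellow, vessel_blue may be knocked a few centimetres aside while the robot is not near it.
Once in a run the grip may slacken for a moment while it holds something.
It also fails if it takes over 208 s, if anything falls off the work surface, if the arm or the gripper's body presses on something with over 40 N, if the wrist force passes 120 N, or if a joint passes its speed limit or range.

### The arm

A 7-joint arm with a two-finger parallel gripper is mounted at the origin on the work surface. World frame = base frame: x ahead of the robot, y to its left, z up, the work surface at z = 0. Lengths are in m, angles in rad, forces in N, time in s.
With the tool pointing down it reaches from about 0.4 to 0.75 m from the base axis. Payload 19.5 kg.
Tool frame: the origin (TCP) lies between the finger pads; the fingertips stand 19 mm ahead of it and the grasp point (between the pads) is the TCP; z points along the fingers, y is the line along which they close (so a half turn about z gives the same grasp; the last joint's range is limited). The gripper opens to 85 mm and grips with 20 to 120 N. Pads are 22 mm wide; open, the fingers measure 114 mm over their backs; the gripper's body (76 mm by 85 mm) begins 54 mm behind the grasp point. The pads swing forward as they close: fully open they stand 13 mm farther back than shut.
Start: joints at [-1.28, 0.707, -0.028, 1.485, 0.022, 0.951, -0.075], TCP at [0.188, 0.543, 0.25] pointing down, gripper open.
Joint ranges: [-2.71, 2.71], [-0.32, 2.16], [-1.57, 1.52], [0, 2.45], [-1.46, 4.6], [0, 2.02], [-2.83, 2.83]. Speed limits (rad/s): [1.89, 1.89, 2.57, 2.57, 3.01, 3.01, 3.01].

### API

Orientations are given as a unit quaternion [w, x, y, z].
In Python, from bench import ctrl, snapshot gives the robot as it stands. The module is installed in compiled form; this text tells all that it offers.
- The arm moves only by the tool send_rows, never from a script. Its argument "motion" is text: rows parted by semicolons, each of 5 numbers parted by spaces: the shift along the tool's x, y, z in cm, then the turn about the tool's z in rad, then the opening, from 0 (shut) to 1 (fully open). In form: dx dy dz spin grip; .... A call has 1 to 5 rows; each row shifts and turns the commanded pose from where the row before left it, along the tool's axes as they then stand; what a row does not reach is not made up. A row lasts 1/8 s, in which the tool goes at most 62.5 mm and 10.7 degrees, less where a joint would pass 70% of its speed; a pose out of reach is approached as far as the arm can. A call is refused whole if a number of a shift passes 6.25 or a number of a turn 0.188, either way. A call with a gripper value outside its range is refused whole. The fingers move at their own pace and stop on an object; "force" is the grip in N (left out, the last holds). Time passes only in rows, so rows that do not move let the fingers close. It gives the time, the measured TCP pose, the force, the opening and the grip force at its end, in the units of the state.
- ctrl.observe(): the state, without advancing time (a new reading comes with each control period).
- snapshot(name): name is "scene" or "side" or "wrist"; returns a dict with "img" (400x640x3 uint8, red, green, blue), "z_map" (400x640 float32, m along the optical axis (not along the pixel's ray), 0 where there is no reading), "fx", "fy", "cx", "cy" (pixels), "T" (4x4, takes a point from camera to world coordinates). Camera axes: x right, y down, z forward; pixel columns grow to the right and rows downward; lengths in m; the calibration is good to about 2 mm. A picture is of the moment at which its call begins.
- ctrl.job_done(): hands the job in; it is judged then, once.
The state is a dict: "clock": time; "qpos": joint angles; "joint_velocities": joint speeds; "tau": joint torques, N m; "ee_pos": TCP position; "tcp_rot": TCP orientation; "contact_force": force on the tool from outside, world axes, zero at the start; "wrist_torque": the same for the moment, N m; "finger_gap": opening from 0.0 (shut) to 1.0 (fully open); "gripper_force": force on a finger pad.
Only numpy, scipy, OpenCV 4.12 (cv2) and the standard library are available. Lean on these libraries where they do the work, as an engineer would, in place of code of your own. Each camera call takes 0.05 s, during which the arm holds its last target. There are 200 camera calls.

## Working session

There is one attempt and no reset: what is moved stays moved. The work goes in short steps, Python scripts to look and compute and a tool call to move; the robot and the scene stay as the last step left them, time stands still between calls to the robot, and variables do not carry over. Pictures are saved under pics/ and viewed, at most 14 in all, crops included, and the job is handed in when it is done.

Besides the shell and the picture viewer there is one more tool, called after "Emit:" as name(argument=value, ...) on one line, values as JSON. send_rows: Moves the arm, as the interface text tells. Its arguments: {"type":"object","properties":{"motion":{"type":"string"},"force":{"type":"number"}},"required":["motion"]}

```bash
mkdir -p pics; cat > h.py <<'E'
import numpy as np, cv2
from bench import ctrl, snapshot
def save(s,name,crop=None,scale=1):
    im=s['img'][:,:,::-1]
    if crop: im=im[crop[1]:crop[3],crop[0]:crop[2]]
    im=cv2.resize(im,None,fx=scale,fy=scale,interpolation=cv2.INTER_CUBIC)
    cv2.imwrite('pics/'+name+'.png',im)
def cloud(s):
    z=s['z_map'];v,u=np.mgrid[:400,:640]
    P=np.stack([(u-s['cx'])/s['fx']*z,(v-s['cy'])/s['fy']*z,z],-1)
    return P@s['T'][:3,:3].T+s['T'][:3,3]
def ray(s,u,v,h):
    d=s['T'][:3,:3]@np.array([(u-s['cx'])/s['fx'],(v-s['cy'])/s['fy'],1]);o=s['T'][:3,3]
    return o+d*(h-o[2])/d[2]
def proj(s,p):
    q=np.linalg.inv(s['T'])@np.append(p,1);return q[0]/q[2]*s['fx']+s['cx'],q[1]/q[2]*s['fy']+s['cy']
E
python3 - <<'E'
from h import *
import pickle
for n in('scene','side','wrist'):
    s=snapshot(n);save(s,n+'0');pickle.dump(s,open(n+'0.pkl','wb'));print(n,s['T'][:3].round(3).tolist(),s['fx'])
o=ctrl.observe();print(o)
E
```

```text
scene [[-0.383, 0.5, -0.777, 1.376], [0.923, 0.19, -0.334, 0.337], [-0.019, -0.845, -0.534, 0.675]] 406.64264417791685
side [[0.942, -0.263, 0.207, 0.389], [-0.335, -0.729, 0.597, -0.518], [-0.006, -0.632, -0.775, 0.757]] 367.64555185166756
wrist [[0.327, 0.909, 0.259, 0.122], [0.945, -0.314, -0.091, 0.566], [-0.001, 0.274, -0.962, 0.374]] 320.84937684877804
{'clock': 0.15, 'qpos': array([-1.27968858,  0.70695607, -0.02763085,  1.48484762,  0.02198893,
        0.95089812, -0.0754389 ]), 'joint_velocities': array([-0.00076506, -0.00190907,  0.00277764,  0.00030716, -0.00015262,
       -0.00245514, -0.00032781]), 'tau': array([ 6.34677981e-04, -8.83307290e+01,  1.23433460e+00, -2.36196470e+01,
        1.69095851e-02,  5.28628385e-03, -1.84181152e-05]), 'ee_pos': array([0.18778492, 0.5432962 , 0.24994736]), 'tcp_rot': array([-6.58018378e-05,  1.65606095e-01,  9.86191897e-01, -3.98406582e-04]), 'contact_force': array([0.6770809 , 0.36210839, 0.00863145]), 'wrist_torque': array([0.0276932 , 0.00813663, 0.02060804]), 'gripper_force': 0.0, 'finger_gap': 1.0000452880882689}
```

View pics/scene0.png

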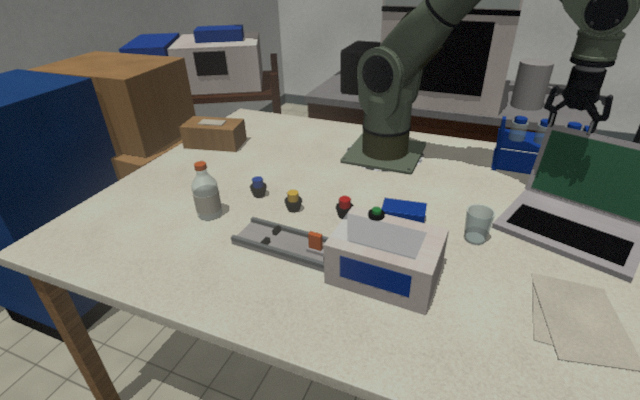

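View pics/side0.png

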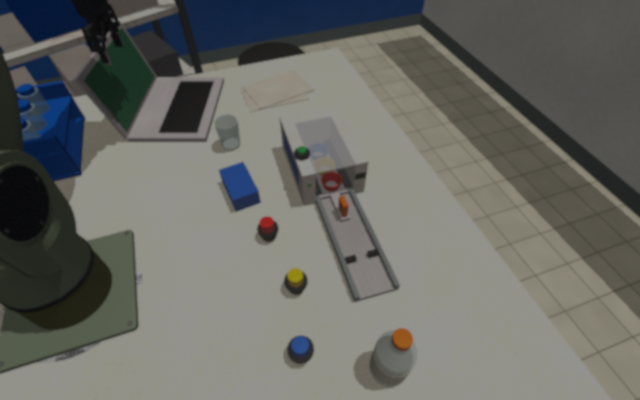

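The scene shows three vessels: red (side px 267,228), yellow (295,280) and blue (300,349). The orange fin is at (343,205), the green button at (302,153), and the apron runs down to (375,290). Next I'll turn these into world positions.

```bash
cat >> h.py <<'E'
HUE={'red':(0,4,176,180),'orange':(5,16,5,16),'yellow':(20,32,20,32),'green':(50,80,50,80),'blue':(105,120,105,120)}
def blobs(s,col,zmin,zmax,smin=120,vmin=60,minpx=8):
    hsv=cv2.cvtColor(s['img'],cv2.COLOR_RGB2HSV).astype(int);H=hsv[...,0];a=HUE[col]
    P=cloud(s)
    m=(((H>=a[0])&(H<=a[1]))|((H>=a[2])&(H<=a[3])))&(hsv[...,1]>smin)&(hsv[...,2]>vmin)&(P[...,2]>zmin)&(P[...,2]<zmax)&(s['z_map']>0)
    n,l,st,c=cv2.connectedComponentsWithStats(m.astype(np.uint8))
    return [(st[i,4],c[i].round(1),np.median(P[l==i],0).round(4),P[l==i].min(0).round(3),P[l==i].max(0).round(3)) for i in range(1,n) if st[i,4]>=minpx]
E
python3 - <<'E'
from h import *
import pickle
for n in('scene','side'):
    s=pickle.load(open(n+'0.pkl','rb'))
    for c in HUE:
        for b in blobs(s,c,0.02,0.2):
            if abs(b[2][0]-.5)<.5: print(n,c,*[np.array(x).tolist() for x in b])
s=pickle.load(open('side0.pkl','rb'));P=cloud(s)
# guides: apron points of height 15-30mm
m=(P[...,2]>.017)&(P[...,2]<.03)&(s['z_map']>0)
v,u=np.nonzero(m);k=(u>310)&(u<400)&(v>185)&(v<300)
Q=P[v[k],u[k]];print(len(Q))
r=cv2.minAreaRect((Q[:,:2]*1000).astype(np.float32));print(r)
save(s,'sidecrop',(210,110,410,310),3)
E
```

```text
scene red 121 [344.4, 202.3] [0.4588, 0.0063, 0.0549] [0.435, -0.009, 0.035] [0.467, 0.018, 0.064]
scene orange 80 [199.7, 165.6] [0.5921, -0.3676, 0.1696] [0.573, -0.384, 0.156] [0.602, -0.358, 0.174]
scene orange 206 [315.0, 240.4] [0.6462, -0.0026, 0.0509] [0.636, -0.021, 0.024] [0.651, 0.012, 0.07]
scene yellow 98 [292.3, 195.4] [0.4798, -0.1481, 0.058] [0.456, -0.166, 0.037] [0.489, -0.136, 0.064]
scene green 48 [376.4, 210.6] [0.5881, 0.1342, 0.137] [0.568, 0.124, 0.127] [0.592, 0.142, 0.14]
scene blue 29 [257.2, 178.7] [0.4382, -0.2896, 0.0615] [0.424, -0.302, 0.059] [0.451, -0.278, 0.064]
scene blue 706 [404.7, 209.1] [0.4283, 0.173, 0.0508] [0.379, 0.106, 0.029] [0.57, 0.229, 0.128]
scene blue 1406 [375.6, 276.2] [0.7348, 0.1792, 0.0694] [0.728, 0.097, 0.038] [0.741, 0.253, 0.1]
side red 207 [331.6, 179.7] [0.6505, 0.0986, 0.0396] [0.62, 0.058, 0.022] [0.679, 0.112, 0.05]
side red 193 [266.7, 224.5] [0.448, -0.006, 0.0586] [0.432, -0.015, 0.032] [0.467, 0.015, 0.062]
side orange 8 [323.6, 173.9] [0.6346, 0.1103, 0.0478] [0.628, 0.106, 0.026] [0.64, 0.13, 0.049]
side orange 116 [343.0, 205.4] [0.6369, -0.0164, 0.0644] [0.632, -0.025, 0.03] [0.645, 0.008, 0.07]
side orange 334 [401.7, 339.0] [0.5818, -0.3758, 0.17] [0.568, -0.39, 0.16] [0.598, -0.36, 0.173]
side yellow 246 [295.1, 277.5] [0.469, -0.1592, 0.0592] [0.453, -0.169, 0.032] [0.49, -0.138, 0.063]
side green 39 [301.5, 150.2] [0.5796, 0.1254, 0.1358] [0.571, 0.119, 0.129] [0.589, 0.136, 0.139]
side blue 993 [238.9, 184.3] [0.4135, 0.1469, 0.0495] [0.377, 0.102, 0.02] [0.451, 0.223, 0.054]
side blue 272 [299.8, 345.5] [0.4345, -0.2962, 0.0598] [0.418, -0.31, 0.033] [0.454, -0.279, 0.063]
1709
((632.1748657226562, -73.06117248535156), (324.4588317871094, 144.3336639404297), 81.03996276855469)
```

View pics/sidecrop.png

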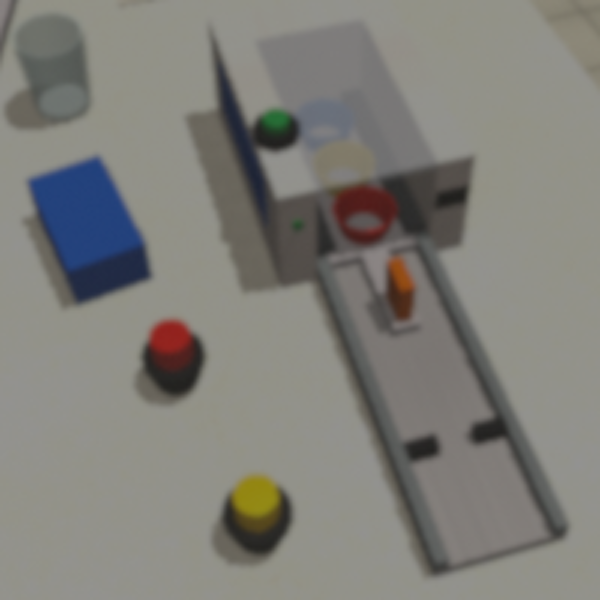

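```bash
python3 - <<'E'
from h import *
import pickle
for n in('side','scene'):
    s=pickle.load(open(n+'0.pkl','rb'));P=cloud(s)
    ok=(s['z_map']>0)
    m=ok&(P[...,2]>.018)&(P[...,2]<.0275)&(P[...,1]<0.02)&(P[...,1]>-.26)&(P[...,0]>.54)&(P[...,0]<.74)
    Q=P[m]
    # project on cross axis for various yaw; sharpest histogram
    best=[]
    for a in np.arange(-20,20,.25):
        t=np.radians(a);c=Q[:,0]*np.cos(t)+Q[:,1]*np.sin(t)
        h=np.histogram(c,np.arange(.3,1,.002))[0];best.append(((h**2.).sum(),a))
    a=max(best)[1];t=np.radians(a);c=Q[:,0]*np.cos(t)+Q[:,1]*np.sin(t);l=-Q[:,0]*np.sin(t)+Q[:,1]*np.cos(t)
    h,e=np.histogram(c,np.arange(.5,.8,.003))
    print(n,a,[(round(x,3),int(y)) for x,y in zip(e,h) if y>3],np.percentile(l,[.5,2]),len(Q))
s=pickle.load(open('side0.pkl','rb'))
for u,v in((354,300),(398.3,286.7),(351,298)): print(ray(s,u,v,.0235))
E
```

```text
side -3.0 [(np.float64(0.587), 143), (np.float64(0.59), 123), (np.float64(0.593), 121), (np.float64(0.596), 105), (np.float64(0.599), 7), (np.float64(0.602), 7), (np.float64(0.605), 9), (np.float64(0.608), 9), (np.float64(0.611), 8), (np.float64(0.614), 6), (np.float64(0.617), 7), (np.float64(0.62), 9), (np.float64(0.623), 4), (np.float64(0.626), 16), (np.float64(0.629), 21), (np.float64(0.632), 13), (np.float64(0.635), 6), (np.float64(0.638), 4), (np.float64(0.644), 4), (np.float64(0.647), 5), (np.float64(0.653), 9), (np.float64(0.656), 8), (np.float64(0.659), 8), (np.float64(0.662), 8), (np.float64(0.665), 7), (np.float64(0.668), 8), (np.float64(0.671), 5), (np.float64(0.674), 8), (np.float64(0.677), 17), (np.float64(0.68), 149), (np.float64(0.683), 119), (np.float64(0.686), 114), (np.float64(0.689), 96)] [-0.19786994 -0.19496925] 1193
scene -2.75 [(np.float64(0.584), 13), (np.float64(0.587), 30), (np.float64(0.59), 51), (np.float64(0.593), 48), (np.float64(0.596), 109), (np.float64(0.599), 37), (np.float64(0.608), 5), (np.float64(0.617), 4), (np.float64(0.623), 9), (np.float64(0.638), 7), (np.float64(0.644), 17), (np.float64(0.647), 14), (np.float64(0.65), 29), (np.float64(0.653), 7), (np.float64(0.662), 6), (np.float64(0.668), 5), (np.float64(0.674), 5), (np.float64(0.677), 12), (np.float64(0.68), 62), (np.float64(0.683), 74), (np.float64(0.686), 79), (np.float64(0.689), 165), (np.float64(0.692), 58)] [-0.20046921 -0.1958116 ] 874
[ 0.57381505 -0.23384133  0.0235    ]
[ 0.67606179 -0.23810672  0.0235    ]
[ 0.56962155 -0.2275688   0.0235    ]
```

```bash
cat >> h.py <<'E'
from scipy.spatial.transform import Rotation as Ro
def tool():
    o=ctrl.observe();q=o['tcp_rot'];R=Ro.from_quat([q[1],q[2],q[3],q[0]]).as_matrix();return o,R
def plan(p,yang=None,step=.055):
    """rows (cm) to TCP p; yang = world heading of tool y in deg"""
    o,R=tool();p0=o['ee_pos'];sp=0
    if yang is not None:
        a=np.degrees(np.arctan2(R[1,1],R[0,1]));d=(yang-a+180)%360-180;sp=-np.radians(d)
    n=max(int(np.ceil(np.linalg.norm(np.array(p)-p0)/step)),int(np.ceil(abs(sp)/.18)),1)
    D=(np.array(p)-p0)/n;rows=[]
    for i in range(n):
        rows.append((*(R.T@D*100).round(2),round(sp/n,4)));R=R@Ro.from_rotvec([0,0,sp/n]).as_matrix()
    for r in rows: print(*r)
def st():
    o,R=tool();print('t %.2f'%o['clock'],o['ee_pos'].round(4),'yang %.2f'%np.degrees(np.arctan2(R[1,1],R[0,1])),'tilt',R[:2,2].round(4),'F',o['contact_force'].round(1),'gap %.3f'%o['finger_gap'],'gf %.1f'%o['gripper_force'],'q',o['qpos'].round(2))
E
python3 - <<'E'
from h import *
import pickle
plan([.640,-.012,.25],-3.0)
Q=np.concatenate([cloud(pickle.load(open(n+'0.pkl','rb'))).reshape(-1,3) for n in('scene','side')])
t=np.linspace(0,1,15)
for k in t[2:]:
    c=np.array([.188,.543])*(1-k)+np.array([.64,-.01])*k
    m=(np.linalg.norm(Q[:,:2]-c,axis=1)<.12)&(Q[:,2]<.4);print(c.round(2),Q[m,2].max().round(3) if m.any() else None)
E
```

```text
-4.35 -2.69 0.0 0.0922
-4.58 -2.28 0.0 0.0922
-4.77 -1.85 0.0 0.0922
-4.92 -1.4 0.0 0.0922
-5.03 -0.95 0.0 0.0922
-5.09 -0.48 0.0 0.0922
-5.12 -0.01 0.0 0.0922
-5.09 0.46 0.0 0.0922
-5.03 0.93 0.0 0.0922
-4.92 1.39 0.0 0.0922
-4.77 1.84 0.0 0.0922
-4.59 2.27 0.0 0.0922
-4.36 2.68 0.0 0.0922
-4.09 3.07 0.0 0.0922
[0.25 0.46] 0.4
[0.28 0.42] 0.4
[0.32 0.39] 0.093
[0.35 0.35] 0.093
[0.38 0.31] 0.093
[0.41 0.27] 0.093
[0.45 0.23] 0.115
[0.48 0.19] 0.14
[0.51 0.15] 0.14
[0.54 0.11] 0.14
[0.58 0.07] 0.14
[0.61 0.03] 0.14
[ 0.64 -0.01] 0.119
```

Emit:
send_rows(motion="-4.35 -2.69 0 0.0922 1; -4.58 -2.28 0 0.0922 1; -4.77 -1.85 0 0.0922 1; -4.92 -1.4 0 0.0922 1; -5.03 -0.95 0 0.0922 1")

```text
clock: 0.78
ee_pos: [0.3503, 0.3437, 0.2503]
tcp_rot: [0.0, 0.388, 0.922, -0.0]
contact_force: [0.4, 0.7, 0.7]
finger_gap: 1.001
gripper_force: 0.0
```

Emit:
send_rows(motion="-5.09 -0.48 0 0.0922 1; -5.12 0 0 0.0922 1; -5.09 0.46 0 0.0922 1; -5.03 0.93 0 0.0922 1; -4.92 1.39 0 0.0922 1")

```text
clock: 1.4
ee_pos: [0.5117, 0.1454, 0.2502]
tcp_rot: [-0.0, 0.588, 0.809, -0.0]
contact_force: [-0.1, 0.9, -0.4]
finger_gap: 0.998
gripper_force: 0.0
```

Emit:
send_rows(motion="-4.77 1.84 0 0.0922 1; -4.59 2.27 0 0.0922 1; -4.36 2.68 0 0.0922 1; -4.09 3.07 0 0.0922 1; 0 0 0 0 1")

```text
clock: 2.02
ee_pos: [0.6409, -0.0154, 0.2493]
tcp_rot: [0.0, 0.727, 0.686, -0.001]
contact_force: [0.2, -0.0, -0.7]
finger_gap: 1.001
gripper_force: 0.0
```

```bash
python3 - <<'E'
from h import *
import pickle
st()
s=snapshot('wrist');save(s,'w1');pickle.dump(s,open('w1.pkl','wb'))
for c in('orange','green','red'):
    for b in blobs(s,c,0.02,0.2,smin=100,vmin=40): print(c,*[np.array(x).tolist() for x in b])
E
```

```text
t 2.02 [ 0.6409 -0.0154  0.2493] yang -3.33 tilt [-0.0008 -0.0019] F [ 0.2 -0.  -0.7] gap 1.001 gf 0.0 q [-0.13  0.83  0.25  1.22 -0.2   1.12  0.07]
orange 508 [314.8, 160.9] [0.6393, -0.0029, 0.0673] [0.631, -0.022, 0.021] [0.646, 0.011, 0.07]
green 16 [212.6, 0.4] [0.5801, 0.1201, 0.1367] [0.577, 0.12, 0.135] [0.583, 0.121, 0.139]
green 18 [235.5, 96.4] [0.575, 0.0607, 0.085] [0.571, 0.06, 0.083] [0.578, 0.061, 0.086]
red 1217 [127.6, 162.7] [0.4531, 0.0046, 0.0599] [0.426, -0.013, 0.033] [0.465, 0.019, 0.063]
```

View pics/w1.png

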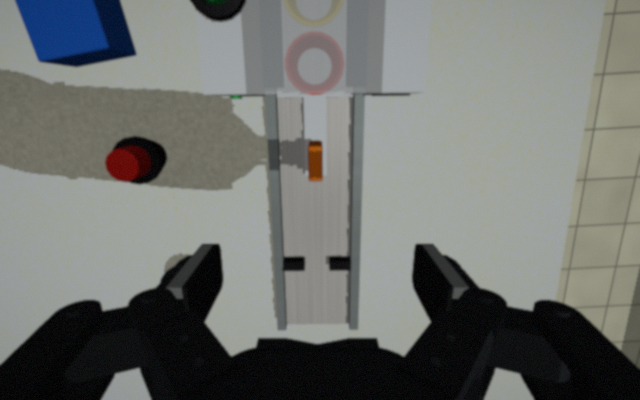

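The fin is at (315,161), and the outer guide edges run from (264,94) to (278,328) on the left and (364,94) to (357,328) on the right. I'll work out the yaw and fin centre precisely from these.

```bash
cat > guide.py <<'E'
from h import *
import pickle,sys
s=pickle.load(open(sys.argv[1],'rb'));P=cloud(s)
m=(P[...,2]>.0195)&(P[...,2]<.0275)&(s['z_map']>0)&(P[...,0]>.56)&(P[...,0]<.72)&(P[...,1]<.045)
L=[]
for v in range(100,325,4):
    u=np.nonzero(m[v])[0]
    u=u[(u>255)&(u<375)]
    if len(u)<6: continue
    L.append(np.r_[ray(s,u.min()-.5,v,.0235)[:2],ray(s,u.max()+.5,v,.0235)[:2]])
L=np.array(L)
for k in (0,2):
    A=L[:,k:k+2];c=np.polyfit(A[:,1],A[:,0],1)
    for _ in range(3):
        r=A[:,0]-np.polyval(c,A[:,1]);g=abs(r)<max(.001,1.5*np.median(abs(r)));c=np.polyfit(A[g,1],A[g,0],1)
    print('x at y=0 %.4f, at -.2 %.4f yaw(station) %.2f'%(c[1],np.polyval(c,-.2),-np.degrees(np.arctan(c[0]))),g.sum(),'resid',r.std())
hsv=cv2.cvtColor(s['img'],cv2.COLOR_RGB2HSV)
f=(hsv[...,0]<17)&(hsv[...,0]>4)&(hsv[...,1]>100)&(P[...,2]>.0635)&(P[...,2]<.071)&(P[...,0]>.6)
Q=P[f];print('fin top',len(Q),cv2.minAreaRect((Q[:,:2]*1000).astype(np.float32)),Q[:,2].mean())
E
python3 guide.py w1.pkl
```

```text
x at y=0 0.5881, at -.2 0.5782 yaw(station) -2.82 54 resid 0.008130544377207949
x at y=0 0.6923, at -.2 0.6826 yaw(station) -2.79 55 resid 0.0003268689261804526
fin top 438 ((639.2721557617188, -5.601114273071289), (32.552913665771484, 11.78888988494873), 86.66172790527344) 0.06743550455379724
```

```bash
python3 - <<'E'
from h import *
st();plan([.6397,-.0057,.052],-2.8,.04)
E
```

```text
t 2.08 [ 0.6402 -0.0132  0.2495] yang -3.14 tilt [-0.001  -0.0005] F [-0.6 -0.3 -0.1] gap 0.996 gf 0.0 q [-0.13  0.83  0.25  1.22 -0.2   1.11  0.07]
0.15 -0.01 3.95 -0.0012
0.15 -0.01 3.95 -0.0012
0.15 -0.01 3.95 -0.0012
0.15 -0.01 3.95 -0.0012
0.15 -0.01 3.95 -0.0012
```

Emit:
send_rows(motion="0.16 0 4 -0.002 1; 0.16 0 4 -0.0015 1; 0.16 0 4 0 1; 0.15 0 4 0 1; 0 0 2 0 1")

```text
clock: 2.7
ee_pos: [0.6395, -0.0044, 0.0687]
tcp_rot: [-0.001, 0.724, 0.69, -0.001]
contact_force: [1.0, 0.3, 0.4]
finger_gap: 1.001
gripper_force: 0.0
```

Emit:
send_rows(motion="0 0 1.75 0 1; 0 0 0 0 1; 0 0 0 0 1")

```text
clock: 3.08
ee_pos: [0.6409, -0.0057, 0.0539]
tcp_rot: [0.001, 0.724, 0.689, 0.0]
contact_force: [-0.0, -0.6, -0.3]
finger_gap: 0.998
gripper_force: 0.0
```

```bash
python3 - <<'E'
from h import *
import pickle
st()
s=snapshot('wrist');save(s,'w2');pickle.dump(s,open('w2.pkl','wb'))
E
```

```text
t 3.08 [ 0.6409 -0.0057  0.0539] yang -2.82 tilt [ 0.0014 -0.0002] F [-0.  -0.6 -0.3] gap 0.998 gf 0.0 q [-0.12  1.07  0.19  1.39 -0.25  0.7   0.11]
```

View pics/w2.png

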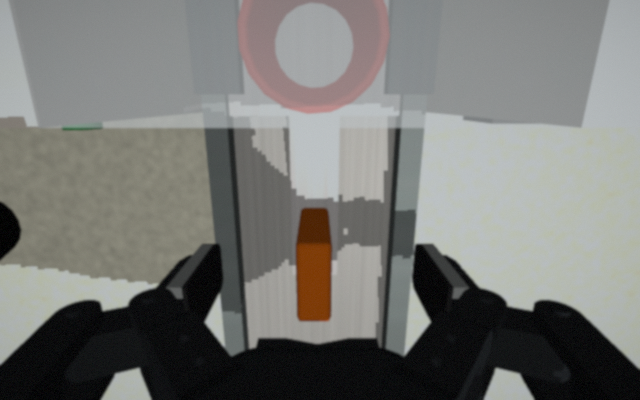

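The fin is centred at u≈314 and the pads' midpoint at u≈318, so the tool sits about 1.3 mm too far in +x. I'll shift it and close gently.

Emit:
send_rows(motion="0 -0.13 0.1 0 1; 0 0 0 0 0.1; 0 0 0 0 0.1; 0 0 0 0 0.1; 0 0 0 0 0.1", force=25)

```text
clock: 3.75
ee_pos: [0.6391, -0.0055, 0.0519]
tcp_rot: [0.0, 0.724, 0.689, -0.0]
contact_force: [-5.7, 0.7, 6.7]
finger_gap: 0.159
gripper_force: 27.1
```

Emit:
send_rows(motion="0 0 0 0 0; 0 0 0 0 0; 0 0 0 0 0")

```text
clock: 4.12
ee_pos: [0.6392, -0.0056, 0.0519]
tcp_rot: [0.0, 0.724, 0.689, -0.0]
contact_force: [0.4, -0.3, 1.2]
finger_gap: 0.16
gripper_force: 26.3
```

```bash
python3 -c "
from h import *
st();print(tool()[0]['wrist_torque'])"
```

```text
t 4.12 [ 0.6392 -0.0056  0.0519] yang -2.83 tilt [ 0.0001 -0.0001] F [ 0.4 -0.3  1.2] gap 0.160 gf 26.3 q [-0.12  1.07  0.18  1.4  -0.26  0.69  0.11]
[-0.018733   -0.00117076 -0.07971897]
```

Emit:
send_rows(motion="-0.5 0 0 0 0; -1 0 0 0 0; -1 0 0 0 0; -1 0 0 0 0; -0.5 0 0 0 0")

```text
clock: 4.75
ee_pos: [0.6371, -0.0463, 0.0519]
tcp_rot: [0.0, 0.725, 0.689, -0.0]
contact_force: [-0.0, 5.0, 4.4]
finger_gap: 0.154
gripper_force: 26.6
```

```bash
python3 -c "
from h import *
st();print(tool()[0]['wrist_torque'])"
```

```text
t 4.75 [ 0.6371 -0.0463  0.0519] yang -2.86 tilt [ 0.     -0.0001] F [-0.   5.   4.4] gap 0.154 gf 26.6 q [-0.06  1.07  0.18  1.4  -0.24  0.69  0.17]
[ 0.96840554 -0.06995366 -0.0465129 ]
```

Emit:
send_rows(motion="-1 0 0 0 0; -1 0 0 0 0; -1 0 0 0 0; -1 0 0 0 0; -1 0 0 0 0")

```text
clock: 5.38
ee_pos: [0.6346, -0.096, 0.0518]
tcp_rot: [-0.0, 0.724, 0.689, 0.0]
contact_force: [0.7, 5.7, 4.6]
finger_gap: 0.161
gripper_force: 26.7
```

Emit:
send_rows(motion="-1 0 0 0 0; -1 0 0 0 0; -1 0 0 0 0; -1 0 0 0 0; -0.5 0 0 0 0")

```text
clock: 6.0
ee_pos: [0.6323, -0.1411, 0.0519]
tcp_rot: [0.0, 0.725, 0.689, -0.0]
contact_force: [0.2, 5.7, 5.5]
finger_gap: 0.163
gripper_force: 26.8
```

Emit:
send_rows(motion="-1 0 0 0 0; -1 0 0 0 0; -1 0 0 0 0; -0.7 0 0 0 0; -0.3 0 0 0 0")

```text
clock: 6.62
ee_pos: [0.6304, -0.1808, 0.0519]
tcp_rot: [-0.0, 0.724, 0.689, 0.0]
contact_force: [-0.6, 6.3, 5.7]
finger_gap: 0.158
gripper_force: 26.9
```

```bash
python3 -c "
from h import *
st();print(tool()[0]['wrist_torque'])"
```

```text
t 6.62 [ 0.6304 -0.1808  0.0519] yang -2.84 tilt [-0.0001  0.0001] F [-0.6  6.3  5.7] gap 0.158 gf 26.9 q [ 0.17  1.09  0.15  1.32 -0.2   0.74  0.33]
[ 1.16335559 -0.01868832  0.04370547]
```

Emit:
send_rows(motion="-0.8 0 0 0 0; -0.5 0 0 0 0; -0.2 0 0 0 0; 0 0 0 0 0")

```text
clock: 7.12
ee_pos: [0.6297, -0.1946, 0.0519]
tcp_rot: [-0.001, 0.724, 0.69, 0.0]
contact_force: [-0.6, 8.4, 6.9]
finger_gap: 0.161
gripper_force: 15.6
```

Emit:
send_rows(motion="-0.1 0 0 0 0; 0 0 0 0 0")

```text
clock: 7.38
ee_pos: [0.6298, -0.1947, 0.0519]
tcp_rot: [-0.001, 0.724, 0.69, 0.001]
contact_force: [-0.8, 13.3, 8.9]
finger_gap: 0.162
gripper_force: 26.2
```

Emit:
send_rows(motion="-0.1 0 0 0 0; 0 0 0 0 0")

```text
clock: 7.62
ee_pos: [0.6298, -0.1947, 0.0519]
tcp_rot: [-0.002, 0.724, 0.69, 0.001]
contact_force: [-1.3, 18.8, 10.4]
finger_gap: 0.164
gripper_force: 26.5
```

Emit:
send_rows(motion="-0.1 0 0 0 0; 0 0 0 0 0")

```text
clock: 7.88
ee_pos: [0.6298, -0.1948, 0.0518]
tcp_rot: [-0.002, 0.724, 0.69, 0.001]
contact_force: [-2.5, 23.7, 11.9]
finger_gap: 0.162
gripper_force: 26.7
```

```bash
python3 -c "
from h import *
st();print(tool()[0]['wrist_torque'])
s=snapshot('side');save(s,'s3',(210,110,410,310),3)"
```

```text
t 7.88 [ 0.6298 -0.1948  0.0518] yang -2.72 tilt [-0.0009  0.0052] F [-2.5 23.7 11.9] gap 0.162 gf 26.7 q [ 0.19  1.1   0.14  1.31 -0.19  0.76  0.35]
[ 4.5273848   0.54423072 -0.08589219]
```

View pics/s3.png

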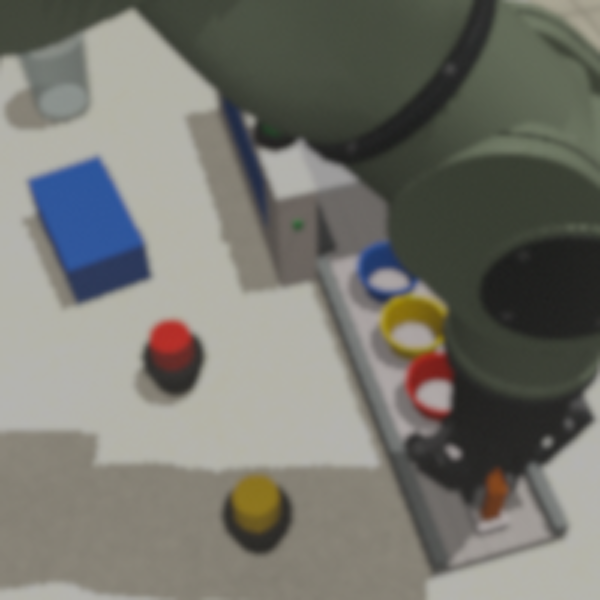

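The shuttle is at the end stops with all three cups clear of the mouth. Next I'll relax the pull, release, rise and look down.

Emit:
send_rows(motion="0.2 0 0 0 0; 0.2 0 0 0 0; 0 0 0 0 0; 0 0 0 0 0.5; 0 0 0 0 0.6")

```text
clock: 8.55
ee_pos: [0.6295, -0.1947, 0.0516]
tcp_rot: [-0.0, 0.724, 0.689, -0.0]
contact_force: [-0.5, 0.1, -0.4]
finger_gap: 0.58
gripper_force: 0.0
```

Emit:
send_rows(motion="0 0 0 0 0.6; 0 0 -1 0 0.6; 0 0 -3 0 0.8; 0 0 -5 0 1; 0 0 -5 0 1")

```text
clock: 9.18
ee_pos: [0.6296, -0.1943, 0.1941]
tcp_rot: [0.0, 0.724, 0.689, -0.0]
contact_force: [0.1, 0.6, 0.5]
finger_gap: 0.998
gripper_force: 0.0
```

Emit:
send_rows(motion="0 -4 -3 0 1; 0 -4 -3 0 1; 0 0 0 0 1; 0 0 0 0 1")

```text
clock: 9.68
ee_pos: [0.5503, -0.1902, 0.252]
tcp_rot: [0.0, 0.724, 0.69, 0.0]
contact_force: [0.3, -0.7, -0.3]
finger_gap: 1.004
gripper_force: 0.0
```

```bash
python3 - <<'E'
from h import *
import pickle
st()
s=snapshot('wrist');save(s,'w4');pickle.dump(s,open('w4.pkl','wb'))
for c in('orange','red','yellow','blue'):
    for b in blobs(s,c,0.02,0.12,smin=100,vmin=40): print(c,*[np.array(x).tolist() for x in b])
E
```

```text
t 9.68 [ 0.5503 -0.1902  0.252 ] yang -2.81 tilt [0.0005 0.    ] F [ 0.3 -0.7 -0.3] gap 1.004 gf 0.0 q [ 0.18  0.73  0.19  1.46 -0.15  0.97  0.36]
orange 736 [393.6, 170.5] [0.6261, -0.1925, 0.0668] [0.622, -0.211, 0.026] [0.636, -0.177, 0.07]
red 1704 [402.4, 74.1] [0.6433, -0.099, 0.0437] [0.607, -0.13, 0.021] [0.662, -0.071, 0.051]
yellow 953 [408.9, 18.7] [0.6532, -0.0512, 0.0445] [0.61, -0.07, 0.021] [0.665, -0.029, 0.051]
yellow 1128 [234.2, 136.9] [0.4711, -0.1513, 0.0602] [0.444, -0.174, 0.033] [0.487, -0.136, 0.063]
blue 370 [227.9, 260.7] [0.4463, -0.287, 0.0557] [0.435, -0.313, 0.033] [0.452, -0.277, 0.062]
```

View pics/w4.png

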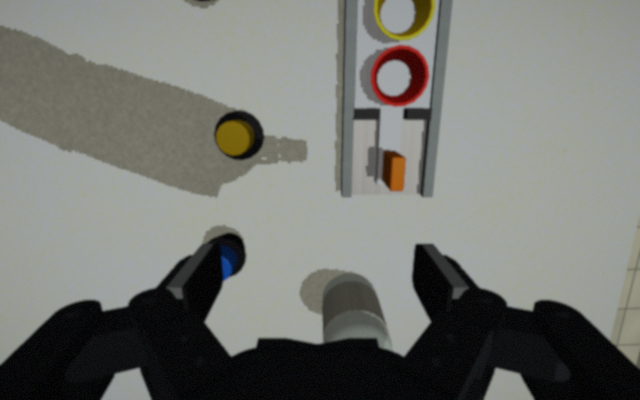

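All as expected: red cup (400,75), yellow cup (405,12), yellow vessel (236,137) and blue vessel (230,255). Next I'll fit circles to get accurate cup and cap positions.

```bash
cat >> h.py <<'E'
def circ(s,col,zl,zh,box,smin=90,vmin=35):
    hsv=cv2.cvtColor(s['img'],cv2.COLOR_RGB2HSV).astype(int);H=hsv[...,0];a=HUE[col];P=cloud(s)
    m=(((H>=a[0])&(H<=a[1]))|((H>=a[2])&(H<=a[3])))&(hsv[...,1]>smin)&(hsv[...,2]>vmin)&(P[...,2]>zl)&(P[...,2]<zh)
    m&=(P[...,0]>box[0])&(P[...,0]<box[1])&(P[...,1]>box[2])&(P[...,1]<box[3])
    Q=P[m]
    if len(Q)<10: print(col,'none');return
    c,r=cv2.minEnclosingCircle((Q[:,:2]*1000).astype(np.float32));print(col,len(Q),'circle',np.round(c,1),round(r,1),'bbox mid',((Q.min(0)+Q.max(0))*500).round(1),'z95 %.4f'%np.percentile(Q[:,2],95));return np.array(c)/1000
E
python3 - <<'E'
from h import *
import pickle
s=pickle.load(open('w4.pkl','rb'))
circ(s,'red',.045,.053,(.59,.68,-.15,-.05))
circ(s,'yellow',.057,.066,(.4,.52,-.2,-.1))
s=snapshot('side')
circ(s,'red',.045,.053,(.59,.68,-.15,-.05))
circ(s,'yellow',.045,.053,(.59,.68,-.09,.0))
circ(s,'blue',.045,.053,(.59,.68,-.02,.07))
for c,b in (('red',(.4,.5,-.05,.05)),('yellow',(.4,.52,-.2,-.1)),('blue',(.39,.5,-.35,-.25))): circ(s,c,.057,.066,b)
E
```

```text
red 794 circle [ 634.1 -102.7] 27.9 bbox mid [ 634.3 -102.5   48. ] z95 0.0496
yellow 928 circle [ 469.8 -153. ] 16.9 bbox mid [ 469.9 -152.9   60. ] z95 0.0617
red 91 circle [ 634.5 -102.5] 28.3 bbox mid [ 634.2 -103.6   48. ] z95 0.0497
yellow 92 circle [637.5 -41.9] 28.7 bbox mid [637.4 -43.2  47.6] z95 0.0495
blue none
red 118 circle [448.3   0.8] 16.1 bbox mid [448.4   1.5  59.9] z95 0.0619
yellow 159 circle [ 469.4 -153.4] 16.3 bbox mid [ 469.4 -154.4   60.3] z95 0.0617
blue 248 circle [ 434.5 -293.1] 16.7 bbox mid [ 434.4 -294.3   60.5] z95 0.0621
```

```bash
python3 - <<'E'
from h import *
st();plan([.4697,-.1530,.13],-2.8,.04)
E
```

```text
t 9.78 [ 0.5503 -0.1901  0.2512] yang -2.80 tilt [-0.0008  0.0002] F [-0.1 -0.3  0.6] gap 1.000 gf 0.0 q [ 0.18  0.73  0.19  1.46 -0.15  0.97  0.36]
0.83 -2.06 3.03 -0.0
0.83 -2.06 3.03 -0.0
0.83 -2.06 3.03 -0.0
0.83 -2.06 3.03 -0.0
```

Emit:
send_rows(motion="0.83 -2.06 3.03 0 1; 0.83 -2.06 3.03 0 1; 0.83 -2.06 3.03 0 1; 0.83 -2.06 3.03 0 1; 0 0 3 0 1")

```text
clock: 10.4
ee_pos: [0.4685, -0.1525, 0.0992]
tcp_rot: [-0.001, 0.724, 0.69, -0.0]
contact_force: [0.5, -0.0, -0.7]
finger_gap: 1.002
gripper_force: 0.0
```

Emit:
send_rows(motion="0 0 3 0 0.8; 0 0 1.5 0 0.7; 0 0 0 0 0.7; 0 0 0 0 0.7")

```text
clock: 10.9
ee_pos: [0.4696, -0.1533, 0.0563]
tcp_rot: [0.0, 0.724, 0.689, 0.0]
contact_force: [1.3, 1.0, 0.2]
finger_gap: 0.699
gripper_force: 0.0
```

```bash
python3 - <<'E'
from h import *
import pickle
st()
s=snapshot('wrist');save(s,'w5');circ(s,'yellow',.053,.068,(.4,.54,-.22,-.08))
E
```

```text
t 10.90 [ 0.4696 -0.1533  0.0563] yang -2.82 tilt [ 0.0008 -0.0004] F [1.3 1.  0.2] gap 0.699 gf 0.0 q [ 0.21  0.93  0.07  1.95 -0.22  0.27  0.42]
yellow 4692 circle [ 469.1 -152. ] 16.9 bbox mid [ 469.3 -152.1   57.7] z95 0.0614
```

View pics/w5.png

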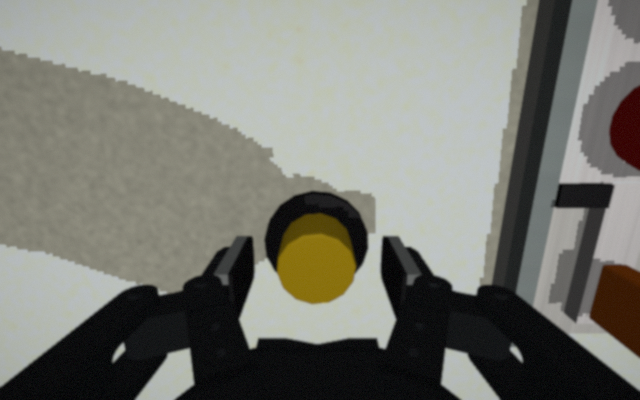

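The yellow cap is centred between the pads (u≈317). I'll grip it and lift.

Emit:
send_rows(motion="0.1 0 0 0 0.7; 0 0 0 0 0.2; 0 0 0 0 0.2; 0 0 0 0 0.2; 0 0 0 0 0.2", force=50)

```text
clock: 11.58
ee_pos: [0.4694, -0.1522, 0.0561]
tcp_rot: [0.0, 0.724, 0.689, 0.0]
contact_force: [-0.3, 1.2, 9.7]
finger_gap: 0.376
gripper_force: 48.7
```

Emit:
send_rows(motion="0 0 -1 0 0.2; 0 0 -2 0 0.2; 0 0 -2 0 0.2; 0 0 -2 0 0.2; 0 0 0 0 0.2")

```text
clock: 12.2
ee_pos: [0.4697, -0.1523, 0.1269]
tcp_rot: [0.001, 0.724, 0.689, 0.0]
contact_force: [-0.1, -0.5, -1.7]
finger_gap: 0.383
gripper_force: 49.8
```

```bash
python3 - <<'E'
from h import *
st();plan([.6373,-.0425,.127],-2.8,.03)
s=snapshot('side');circ(s,'yellow',.08,.2,(.4,.54,-.22,-.08))
E
```

```text
t 12.20 [ 0.4697 -0.1523  0.1269] yang -2.82 tilt [ 0.0021 -0.0007] F [-0.1 -0.5 -1.7] gap 0.383 gf 49.8 q [ 0.18  0.8   0.12  1.92 -0.21  0.44  0.4 ]
1.68 2.31 0.0 -0.0001
1.68 2.31 0.0 -0.0001
1.68 2.31 0.0 -0.0001
1.68 2.31 0.0 -0.0001
1.68 2.31 0.0 -0.0001
1.68 2.31 0.0 -0.0001
1.68 2.31 0.0 -0.0001
yellow 313 circle [ 468.9 -157.1] 18.6 bbox mid [ 469.4 -154.5  141.6] z95 0.1336
```

Emit:
send_rows(motion="1.68 2.31 0 0 0.2; 1.68 2.31 0 0 0.2; 1.68 2.31 0 0 0.2; 1.68 2.31 0 0 0.2; 1.68 2.31 0 0 0.2")

```text
clock: 12.88
ee_pos: [0.5891, -0.0733, 0.1247]
tcp_rot: [-0.0, 0.724, 0.689, -0.0]
contact_force: [-0.5, -0.3, -0.6]
finger_gap: 0.378
gripper_force: 49.9
```

Emit:
send_rows(motion="1.68 2.31 0 0 0.2; 1.68 2.31 0 0 0.2; 0 0 0 0 0.2; 0 0 0 0 0.2")

```text
clock: 13.38
ee_pos: [0.6359, -0.0431, 0.1249]
tcp_rot: [-0.0, 0.724, 0.689, -0.001]
contact_force: [-0.3, -0.3, -1.0]
finger_gap: 0.378
gripper_force: 50.1
```

```bash
python3 - <<'E'
from h import *
import pickle
st()
s=snapshot('wrist');save(s,'w6')
E
```

```text
t 13.38 [ 0.6359 -0.0431  0.1249] yang -2.85 tilt [-0.0015 -0.0004] F [-0.3 -0.3 -1. ] gap 0.378 gf 50.1 q [-0.08  0.97  0.21  1.37 -0.24  0.83  0.16]
```

View pics/w6.png

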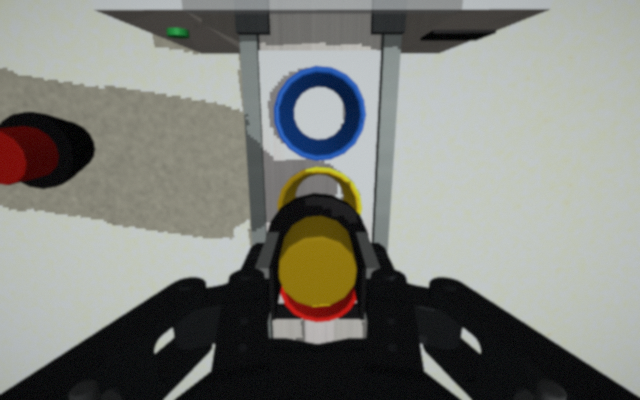

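The blue cup is at (319,113), with the yellow vessel over its own cup (319,200). I'll measure the blue rim from here and lower.

```bash
python3 - <<'E'
from h import *
s=snapshot('wrist');circ(s,'blue',.044,.053,(.59,.69,-.03,.07));st();s=snapshot('wrist');circ(s,'blue',.044,.053,(.59,.69,-.03,.07));st()
E
```

```text
blue 2156 circle [639.9  17.4] 27.9 bbox mid [639.9  17.3  47.4] z95 0.0494
t 13.47 [ 0.636  -0.0433  0.1254] yang -2.87 tilt [-0.0008 -0.0003] F [-0.4 -0.6 -1.8] gap 0.378 gf 50.1 q [-0.08  0.97  0.21  1.37 -0.24  0.83  0.16]
blue 2155 circle [640.3  17.1] 28.1 bbox mid [640.1  17.1  47.3] z95 0.0494
t 13.53 [ 0.6362 -0.0432  0.1255] yang -2.87 tilt [-0.0005 -0.0002] F [-0.2  0.7 -1.1] gap 0.382 gf 50.1 q [-0.08  0.97  0.21  1.37 -0.24  0.83  0.16]
```

Emit:
send_rows(motion="0.03 0.12 1.5 0 0.2; 0 0 1 0 0.2; 0 0 0.7 0 0.2; 0 0 0.5 0 0.2; 0 0 0.4 0 0.2")

```text
clock: 14.15
ee_pos: [0.6378, -0.0424, 0.0844]
tcp_rot: [0.0, 0.724, 0.689, -0.0]
contact_force: [0.3, -0.1, -1.0]
finger_gap: 0.38
gripper_force: 50.1
```

Emit:
send_rows(motion="0 0 0 0 0.2; 0 0 0 0 0.2")

```text
clock: 14.4
ee_pos: [0.6379, -0.0424, 0.0849]
tcp_rot: [0.0, 0.724, 0.689, 0.0]
contact_force: [0.1, -0.5, -1.9]
finger_gap: 0.383
gripper_force: 50.1
```

```bash
python3 - <<'E'
from h import *
st()
E
```

```text
t 14.40 [ 0.6379 -0.0424  0.0849] yang -2.83 tilt [ 0.0004 -0.0001] F [ 0.1 -0.5 -1.9] gap 0.383 gf 50.1 q [-0.07  1.03  0.2   1.39 -0.25  0.75  0.17]
```

Emit:
send_rows(motion="0 -0.04 0.25 0 0.2; 0 0 0 0 0.2; 0 0 0 0 0.2; 0 0 0 0 0.45; 0 0 0 0 0.65")

```text
clock: 15.02
ee_pos: [0.6374, -0.0425, 0.0822]
tcp_rot: [0.0, 0.724, 0.689, -0.0]
contact_force: [0.4, 0.0, -0.3]
finger_gap: 0.638
gripper_force: 0.0
```

Emit:
send_rows(motion="0 0 0 0 0.65; 0 0 0 0 0.65; 0 0 -1 0 0.7; 0 0 -3 0 0.8; 0 0 -3 0 1")

```text
clock: 15.65
ee_pos: [0.6374, -0.0425, 0.1536]
tcp_rot: [0.0, 0.724, 0.689, 0.0]
contact_force: [-0.2, -0.1, 0.2]
finger_gap: 0.98
gripper_force: 0.0
```

Emit:
send_rows(motion="0 0 -3 0 1; 0 0 -3 0 1; 0 0 0 0 1; 0 0 0 0 1")

```text
clock: 16.15
ee_pos: [0.6372, -0.0423, 0.2121]
tcp_rot: [-0.0, 0.724, 0.689, -0.0]
contact_force: [0.3, -0.2, -0.0]
finger_gap: 0.999
gripper_force: 0.0
```

```bash
python3 - <<'E'
from h import *
st()
s=snapshot('wrist')
for c in('red','yellow','blue'):
    for b in blobs(s,c,0.035,0.12,smin=90,vmin=35): print(c,*[np.array(x).tolist() for x in b])
s=snapshot('side')
for c in('red','yellow','blue'):
    for b in blobs(s,c,0.035,0.12,smin=90,vmin=35): print(c,*[np.array(x).tolist() for x in b])
plan([.4345,-.2935,.18],-2.8,.045)
E
```

```text
t 16.15 [ 0.6372 -0.0423  0.2121] yang -2.83 tilt [-0.0002  0.    ] F [ 0.3 -0.2 -0. ] gap 0.999 gf 0.0 q [-0.09  0.87  0.24  1.28 -0.21  1.02  0.14]
red 1731 [101.6, 139.7] [0.4543, 0.0034, 0.0599] [0.43, -0.014, 0.035] [0.465, 0.019, 0.063]
red 1163 [316.9, 242.9] [0.6329, -0.1141, 0.0469] [0.607, -0.131, 0.035] [0.661, -0.075, 0.05]
yellow 363 [317.6, 161.0] [0.6393, -0.0233, 0.0491] [0.61, -0.047, 0.046] [0.665, -0.015, 0.061]
yellow 1575 [316.9, 186.1] [0.6371, -0.0402, 0.0857] [0.618, -0.068, 0.058] [0.656, -0.026, 0.088]
blue 1498 [38.9, 8.3] [0.4183, 0.109, 0.0494] [0.389, 0.103, 0.035] [0.456, 0.116, 0.053]
blue 1579 [316.7, 110.5] [0.6395, 0.0183, 0.0469] [0.613, -0.011, 0.035] [0.668, 0.045, 0.051]
blue 138 [143.4, 393.9] [0.431, -0.2778, 0.055] [0.412, -0.296, 0.036] [0.442, -0.276, 0.061]
red 190 [266.6, 224.9] [0.4478, -0.0069, 0.0579] [0.431, -0.016, 0.035] [0.465, 0.016, 0.062]
red 193 [357.0, 236.3] [0.641, -0.0956, 0.0446] [0.607, -0.13, 0.035] [0.662, -0.078, 0.051]
yellow 226 [348.4, 211.1] [0.6352, -0.0497, 0.0831] [0.62, -0.061, 0.057] [0.661, -0.028, 0.089]
yel
[... 430 characters left out ...]
0.028, -0.083, 0.041] [-0.016, -0.08, 0.063]
blue 70 [291.4, 159.2] [0.5616, 0.1607, 0.0756] [0.559, 0.115, 0.06] [0.565, 0.225, 0.093]
blue 26 [71.8, 163.8] [-0.0024, 0.3855, 0.0412] [-0.016, 0.382, 0.035] [0.002, 0.395, 0.049]
blue 947 [238.2, 182.5] [0.4129, 0.154, 0.0496] [0.375, 0.102, 0.035] [0.452, 0.224, 0.054]
blue 127 [338.5, 196.5] [0.644, 0.0327, 0.0432] [0.614, -0.021, 0.035] [0.666, 0.044, 0.058]
blue 304 [299.7, 345.9] [0.4343, -0.2966, 0.0598] [0.418, -0.31, 0.035] [0.454, -0.279, 0.063]
-3.26 -2.37 0.4 -0.0001
-3.26 -2.37 0.4 -0.0001
-3.26 -2.37 0.4 -0.0001
-3.26 -2.38 0.4 -0.0001
-3.26 -2.38 0.4 -0.0001
-3.26 -2.38 0.4 -0.0001
-3.26 -2.38 0.4 -0.0001
-3.26 -2.38 0.4 -0.0001
```

Emit:
send_rows(motion="-3.26 -2.37 0.4 0 1; -3.26 -2.37 0.4 0 1; -3.26 -2.37 0.4 0 1; -3.26 -2.38 0.4 0 1; -3.26 -2.38 0.4 0 1")

```text
clock: 16.88
ee_pos: [0.5097, -0.2002, 0.1916]
tcp_rot: [-0.0, 0.724, 0.689, -0.0]
contact_force: [-0.6, -0.6, -0.5]
finger_gap: 1.001
gripper_force: 0.0
```

Emit:
send_rows(motion="-3.26 -2.38 0.4 0 1; -3.26 -2.38 0.4 0 1; -3.26 -2.38 0.4 0 1; 0 0 4 0 1; 0 0 0 0 1")

```text
clock: 17.5
ee_pos: [0.4336, -0.293, 0.1384]
tcp_rot: [-0.002, 0.724, 0.689, -0.0]
contact_force: [-0.4, 0.4, 1.3]
finger_gap: 1.0
gripper_force: 0.0
```

```bash
python3 - <<'E'
from h import *
st()
s=snapshot('wrist');c=circ(s,'blue',.053,.068,(.36,.54,-.4,-.2))
plan([*c,.056],-2.8,.03)
E
```

```text
t 17.50 [ 0.4336 -0.293   0.1384] yang -2.85 tilt [-0.0036  0.0023] F [-0.4  0.4  1.3] gap 1.000 gf 0.0 q [ 0.47  0.8   0.13  1.8  -0.17  0.55  0.65]
blue 1919 circle [ 434.4 -293. ] 16.9 bbox mid [ 434.2 -292.7   57.8] z95 0.0615
-0.0 0.0 2.79 -0.0001
-0.0 0.0 2.79 -0.0001
-0.0 0.0 2.79 -0.0001
```

Emit:
send_rows(motion="0 0.04 3 0 0.9; 0 0 3 0 0.8; 0 0 2.2 0 0.7; 0 0 0 0 0.7; 0 0 0 0 0.7")

```text
clock: 18.18
ee_pos: [0.4358, -0.2937, 0.0596]
tcp_rot: [0.001, 0.724, 0.69, 0.0]
contact_force: [-0.2, 0.9, -0.0]
finger_gap: 0.697
gripper_force: 0.0
```

Emit:
send_rows(motion="0 0 0 0 0.2; 0 0 0 0 0.2; 0 0 0 0 0.2; 0 0 0 0 0.2; 0 0 0 0 0.2", force=50)

```text
clock: 18.8
ee_pos: [0.4353, -0.2938, 0.0592]
tcp_rot: [0.001, 0.724, 0.689, 0.0]
contact_force: [-2.4, 1.6, 13.1]
finger_gap: 0.38
gripper_force: 48.3
```

Emit:
send_rows(motion="0 0 -1 0 0.2; 0 0 -2 0 0.2; 0 0 -2 0 0.2; 0 0 -2 0 0.2; 0 0 0 0 0.2")

```text
clock: 19.42
ee_pos: [0.4355, -0.2938, 0.1297]
tcp_rot: [0.001, 0.724, 0.689, 0.0]
contact_force: [0.9, -0.3, -2.1]
finger_gap: 0.375
gripper_force: 49.9
```

```bash
python3 - <<'E'
from h import *
st();plan([.6402,.0174,.155],-2.8,.035)
s=snapshot('wrist');circ(s,'blue',.08,.2,(.36,.54,-.4,-.2))
E
```

```text
t 19.43 [ 0.4355 -0.2938  0.1297] yang -2.82 tilt [ 0.002  -0.0014] F [ 0.9 -0.3 -2.1] gap 0.375 gf 49.9 q [ 0.47  0.82  0.12  1.81 -0.18  0.52  0.66]
2.92 1.72 -0.23 -0.0
2.92 1.72 -0.23 -0.0
2.92 1.72 -0.23 -0.0
2.92 1.72 -0.23 -0.0
2.92 1.72 -0.23 -0.0
2.92 1.72 -0.23 -0.0
2.92 1.72 -0.23 -0.0
2.92 1.72 -0.23 -0.0
2.92 1.72 -0.23 -0.0
2.92 1.72 -0.23 -0.0
2.92 1.72 -0.23 -0.0
blue 5405 circle [ 435.7 -294.2] 18.2 bbox mid [ 435.6 -292.5  119.3] z95 0.1320
```

Emit:
send_rows(motion="0 0 -1.8 0 0.2; 0 0 -1.8 0 0.2; 2.92 1.72 0 0 0.2; 2.92 1.72 0 0 0.2; 2.92 1.72 0 0 0.2")

```text
clock: 20.1
ee_pos: [0.4912, -0.2075, 0.1635]
tcp_rot: [-0.0, 0.724, 0.689, -0.0]
contact_force: [-0.0, -0.6, -1.1]
finger_gap: 0.376
gripper_force: 49.9
```

Emit:
send_rows(motion="2.92 1.72 0 0 0.2; 2.92 1.72 0 0 0.2; 2.92 1.72 0 0 0.2; 2.92 1.72 0 0 0.2; 2.92 1.72 0 0 0.2")

```text
clock: 20.72
ee_pos: [0.5843, -0.0659, 0.1633]
tcp_rot: [-0.0, 0.724, 0.689, -0.0]
contact_force: [0.1, -0.3, -0.3]
finger_gap: 0.375
gripper_force: 49.9
```

Emit:
send_rows(motion="2.92 1.72 0 0 0.2; 2.92 1.72 0 0 0.2; 2.92 1.72 0 0 0.2; 0 0 0 0 0.2; 0 0 0 0 0.2")

```text
clock: 21.35
ee_pos: [0.6394, 0.0174, 0.1634]
tcp_rot: [-0.0, 0.724, 0.689, -0.001]
contact_force: [-0.1, 0.3, -1.7]
finger_gap: 0.376
gripper_force: 50.0
```

```bash
python3 - <<'E'
from h import *
s=snapshot('wrist');circ(s,'blue',.1,.2,(.58,.7,-.06,.08));st();plan([.6402,.0174,.088],-2.8,.015)
P=cloud(s);Q=P[(P[...,2]>.08)&(abs(P[...,0]-.637)<.016)&(abs(P[...,1]+.0425)<.02)];print('yellow top',np.median(Q,0) if len(Q) else None)
E
```

```text
blue 5408 circle [639.5  22.7] 22.1 bbox mid [639.8  21.9 151. ] z95 0.1658
t 21.40 [0.6395 0.0171 0.1637] yang -2.88 tilt [-0.0009 -0.0006] F [-0.1 -0.  -2.1] gap 0.380 gf 50.0 q [-0.19  0.93  0.26  1.33 -0.26  0.92  0.08]
0.01 0.01 1.26 -0.0002
0.01 0.01 1.26 -0.0002
0.01 0.01 1.26 -0.0002
0.01 0.01 1.26 -0.0002
0.01 0.01 1.26 -0.0002
0.01 0.01 1.26 -0.0002
yellow top [ 0.63765069 -0.05389647  0.08613389]
```

Emit:
send_rows(motion="0.02 0.07 2 0 0.2; 0 0 2 0 0.2; 0 0 1.5 0 0.2; 0 0 1.2 0 0.2; 0 0 0.9 0 0.2")

```text
clock: 22.02
ee_pos: [0.6406, 0.0179, 0.0877]
tcp_rot: [0.0, 0.724, 0.689, -0.0]
contact_force: [1.3, -3.6, 2.2]
finger_gap: 0.377
gripper_force: 50.1
```

Emit:
send_rows(motion="0 0 0 0 0.2; 0 0 0 0 0.2")

```text
clock: 22.28
ee_pos: [0.6407, 0.0181, 0.0885]
tcp_rot: [0.0, 0.724, 0.689, 0.0]
contact_force: [-1.0, -1.2, -1.3]
finger_gap: 0.379
gripper_force: 50.0
```

```bash
python3 -c "
from h import *
st()"
```

```text
t 22.27 [0.6407 0.0181 0.0885] yang -2.82 tilt [ 0.0004 -0.0001] F [-1.  -1.2 -1.3] gap 0.379 gf 50.0 q [-0.18  1.03  0.23  1.38 -0.29  0.77  0.1 ]
```

Emit:
send_rows(motion="-0.08 -0.04 0.15 0 0.2; 0 0 0.15 0 0.2; 0 0 0 0 0.2; 0 0 0 0 0.2")

```text
clock: 22.78
ee_pos: [0.6404, 0.0172, 0.0853]
tcp_rot: [0.0, 0.724, 0.689, 0.0]
contact_force: [3.0, -1.3, 0.7]
finger_gap: 0.377
gripper_force: 50.1
```

Emit:
send_rows(motion="0 0 0 0 0.45; 0 0 0 0 0.65; 0 0 0 0 0.65; 0 0 0 0 0.65")

```text
clock: 23.28
ee_pos: [0.6401, 0.0173, 0.0851]
tcp_rot: [-0.0, 0.724, 0.689, -0.0]
contact_force: [0.1, -0.2, -0.0]
finger_gap: 0.649
gripper_force: 0.0
```

Emit:
send_rows(motion="0 0 -1 0 0.7; 0 0 -3 0 0.8; 0 0 -3 0 1; 0 0 -3 0 1; 0 0 -3 0 1")

```text
clock: 23.9
ee_pos: [0.6401, 0.0173, 0.2169]
tcp_rot: [0.0, 0.724, 0.689, 0.0]
contact_force: [-0.1, 0.5, -0.6]
finger_gap: 0.998
gripper_force: 0.0
```

```bash
python3 - <<'E'
from h import *
st()
s=snapshot('wrist')
for c,b in (('blue',(.6,.68,-.03,.06)),('yellow',(.6,.68,-.08,0)),('red',(.39,.5,-.07,.06))): circ(s,c,.0815 if c!='red' else .057,.094,b)
circ(s,'red',.045,.053,(.59,.68,-.15,-.05))
s=snapshot('side')
for c,b in (('blue',(.6,.68,-.03,.06)),('yellow',(.6,.68,-.08,0)),('red',(.39,.5,-.07,.06))): circ(s,c,.0815 if c!='red' else .057,.094,b)
plan([.4483,.0020,.17],-2.8,.045)
E
```

```text
t 23.90 [0.6401 0.0173 0.2169] yang -2.83 tilt [ 0.0006 -0.0001] F [-0.1  0.5 -0.6] gap 0.998 gf 0.0 q [-0.2   0.87  0.28  1.27 -0.25  1.04  0.07]
blue 1256 circle [640.6  17.7] 16.8 bbox mid [640.5  17.8  84.8] z95 0.0871
yellow 1082 circle [637.3 -42. ] 17.0 bbox mid [637.5 -41.9  84.7] z95 0.0871
red 1027 circle [448.   2.] 17.6 bbox mid [448.6   2.7  59.6] z95 0.0615
red 560 circle [ 634.5 -102.9] 28.1 bbox mid [ 634.  -104.5   47.6] z95 0.0495
blue 104 circle [640.4  16.3] 16.6 bbox mid [639.8  15.7  85.2] z95 0.0873
yellow 136 circle [637.2 -42.8] 17.4 bbox mid [636.7 -42.4  84.5] z95 0.0872
red 118 circle [448.7   0.6] 15.7 bbox mid [448.4   0.8  59.8] z95 0.0619
-0.49 -3.84 0.96 -0.0001
-0.49 -3.84 0.96 -0.0001
-0.49 -3.84 0.96 -0.0001
-0.49 -3.84 0.96 -0.0001
-0.49 -3.84 0.96 -0.0001
```

Emit:
send_rows(motion="-0.49 -3.84 0 0 1; -0.49 -3.84 0 0 1; -0.49 -3.84 0.5 0 1; -0.49 -3.84 2 0 1; -0.49 -3.84 2.5 0 1")

```text
clock: 24.62
ee_pos: [0.446, 0.0023, 0.1652]
tcp_rot: [0.001, 0.724, 0.69, 0.0]
contact_force: [0.7, 0.1, -1.4]
finger_gap: 1.003
gripper_force: 0.0
```

Emit:
send_rows(motion="0 0 3 0 1; 0 0 0 0 1; 0 0 0 0 1")

```text
clock: 25.0
ee_pos: [0.4476, 0.0023, 0.1359]
tcp_rot: [0.0, 0.724, 0.689, 0.0]
contact_force: [0.2, -0.5, 0.5]
finger_gap: 1.002
gripper_force: 0.0
```

```bash
python3 - <<'E'
from h import *
st()
s=snapshot('wrist');c=circ(s,'red',.053,.068,(.36,.54,-.08,.1))
plan([*c,.056],-2.8,.03)
E
```

```text
t 25.00 [0.4476 0.0023 0.1359] yang -2.83 tilt [ 0.0008 -0.0001] F [ 0.2 -0.5  0.5] gap 1.002 gf 0.0 q [-0.17  0.74  0.16  2.07 -0.32  0.35  0.2 ]
red 1955 circle [447.7   2.3] 16.9 bbox mid [447.7   2.5  57.7] z95 0.0615
-0.0 -0.01 2.67 -0.0001
-0.0 -0.01 2.67 -0.0001
-0.0 -0.01 2.67 -0.0001
```

Emit:
send_rows(motion="0 0 3 0 0.9; 0 0 3 0 0.8; 0 0 1.9 0 0.7; 0 0 0 0 0.7; 0 0 0 0 0.7")

```text
clock: 25.68
ee_pos: [0.4476, 0.0023, 0.0572]
tcp_rot: [0.0, 0.724, 0.689, 0.0]
contact_force: [-1.0, 0.0, 0.1]
finger_gap: 0.699
gripper_force: 0.0
```

```bash
python3 - <<'E'
from h import *
st()
s=snapshot('wrist');c=circ(s,'red',.053,.068,(.36,.54,-.08,.1))
E
```

```text
t 25.68 [0.4476 0.0023 0.0572] yang -2.82 tilt [ 0.0012 -0.0002] F [-1.   0.   0.1] gap 0.699 gf 0.0 q [-0.11  0.91  0.06  2.11 -0.36  0.13  0.23]
red 4618 circle [447.7   2.7] 16.9 bbox mid [447.5   2.7  57.7] z95 0.0614
```

Emit:
send_rows(motion="0.03 0 0 0 0.2; 0 0 0 0 0.2; 0 0 0 0 0.2; 0 0 0 0 0.2; 0 0 0 0 0.2", force=50)

```text
clock: 26.35
ee_pos: [0.4475, 0.0027, 0.0569]
tcp_rot: [0.0, 0.724, 0.689, 0.0]
contact_force: [0.2, 0.6, 15.5]
finger_gap: 0.38
gripper_force: 48.2
```

Emit:
send_rows(motion="0 0 -1 0 0.2; 0 0 -2 0 0.2; 0 0 -2.5 0 0.2; 0 0 -2.5 0 0.2; 0 0 0 0 0.2")

```text
clock: 26.98
ee_pos: [0.4477, 0.0028, 0.1376]
tcp_rot: [0.001, 0.724, 0.69, 0.001]
contact_force: [0.5, 0.1, -2.3]
finger_gap: 0.372
gripper_force: 50.1
```

```bash
python3 - <<'E'
from h import *
st();plan([.6343,-.1024,.137],-2.8,.03)
s=snapshot('wrist');circ(s,'red',.08,.2,(.36,.54,-.1,.1))
E
```

```text
t 26.98 [0.4477 0.0028 0.1376] yang -2.81 tilt [0.0026 0.    ] F [ 0.5  0.1 -2.3] gap 0.372 gf 50.1 q [-0.17  0.74  0.16  2.07 -0.33  0.35  0.21]
-1.2 2.39 0.01 -0.0
-1.2 2.39 0.01 -0.0
-1.2 2.39 0.01 -0.0
-1.2 2.39 0.01 -0.0
-1.2 2.39 0.01 -0.0
-1.2 2.39 0.01 -0.0
-1.2 2.39 0.01 -0.0
-1.2 2.39 0.01 -0.0
red 5689 circle [469.5   2.6] 39.3 bbox mid [469.5   3.  156. ] z95 0.1420
```

Emit:
send_rows(motion="-1.2 2.39 0 0 0.2; -1.2 2.39 0 0 0.2; -1.2 2.39 0 0 0.2; -1.2 2.39 0 0 0.2; -1.2 2.39 0 0 0.2")

```text
clock: 27.65
ee_pos: [0.5638, -0.0635, 0.1349]
tcp_rot: [-0.001, 0.724, 0.689, -0.0]
contact_force: [0.2, 0.6, -2.0]
finger_gap: 0.381
gripper_force: 50.3
```

Emit:
send_rows(motion="-1.2 2.39 0 0 0.2; -1.2 2.39 0 0 0.2; -1.2 2.39 0 0 0.2; 0 0 0 0 0.2; 0 0 0 0 0.2")

```text
clock: 28.28
ee_pos: [0.6327, -0.1023, 0.1351]
tcp_rot: [-0.001, 0.724, 0.689, -0.0]
contact_force: [-1.4, 0.6, -2.2]
finger_gap: 0.377
gripper_force: 50.5
```

```bash
python3 - <<'E'
from h import *
s=snapshot('wrist');save(s,'w7');st();plan([.6343,-.1024,.086],-2.8,.015)
E
```

```text
t 28.32 [ 0.6328 -0.1022  0.1354] yang -2.82 tilt [-0.0013  0.0005] F [-0.1 -0.9 -2.3] gap 0.382 gf 50.5 q [ 0.01  0.96  0.22  1.35 -0.24  0.86  0.25]
-0.0 0.04 1.24 -0.0001
-0.0 0.04 1.24 -0.0001
-0.0 0.04 1.24 -0.0001
-0.0 0.04 1.24 -0.0001
```

View pics/w7.png

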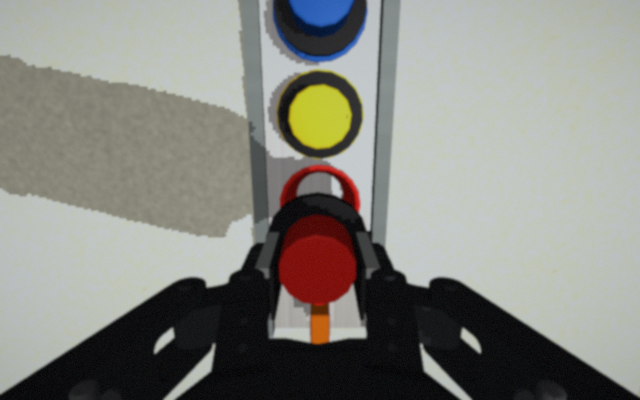

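Yellow (320,115) and blue (320,10) sit upright in their cups, and red is over its own cup. Lowering red.

Emit:
send_rows(motion="0 0.1 1.5 0 0.2; 0 0.02 1.2 0 0.2; 0 0 1 0 0.2; 0 0 0.8 0 0.2; 0 0 0.5 0 0.2")

```text
clock: 28.95
ee_pos: [0.6345, -0.1028, 0.0856]
tcp_rot: [-0.0, 0.724, 0.689, -0.0]
contact_force: [0.1, 0.2, -2.3]
finger_gap: 0.38
gripper_force: 50.5
```

Emit:
send_rows(motion="0 0 0 0 0.2; 0 0 0 0 0.2")

```text
clock: 29.2
ee_pos: [0.6348, -0.1028, 0.0864]
tcp_rot: [0.0, 0.724, 0.689, 0.0]
contact_force: [-0.1, -0.1, -2.1]
finger_gap: 0.385
gripper_force: 50.5
```

```bash
python3 -c "
from h import *
st()"
```

```text
t 29.20 [ 0.6348 -0.1028  0.0864] yang -2.83 tilt [ 0.0005 -0.0002] F [-0.1 -0.1 -2.1] gap 0.385 gf 50.5 q [ 0.02  1.03  0.21  1.37 -0.26  0.77  0.27]
```

Emit:
send_rows(motion="0.04 -0.05 0.2 0 0.2; 0 0 0.12 0 0.2; 0 0 0 0 0.2; 0 0 0 0 0.2; 0 0 0 0 0.45")

```text
clock: 29.82
ee_pos: [0.6342, -0.1024, 0.083]
tcp_rot: [0.0, 0.724, 0.689, -0.0]
contact_force: [0.1, 0.3, -0.0]
finger_gap: 0.447
gripper_force: 0.0
```

Emit:
send_rows(motion="0 0 0 0 0.65; 0 0 0 0 0.65; 0 0 0 0 0.65; 0 0 0 0 0.65; 0 0 0 0 0.65")

```text
clock: 30.45
ee_pos: [0.6341, -0.1023, 0.0829]
tcp_rot: [0.0, 0.724, 0.689, -0.0]
contact_force: [-0.1, 0.0, 0.3]
finger_gap: 0.653
gripper_force: 0.0
```

```bash
cat > chk.py <<'E'
from h import *
st()
B=(('red',(.6,.68,-.14,-.07)),('yellow',(.6,.68,-.08,0)),('blue',(.6,.68,-.03,.06)))
for n in('wrist','side'):
    s=snapshot(n)
    for c,b in B: print(n,end=' ');circ(s,c,.0815,.097,b)
E
python3 chk.py
```

```text
t 30.45 [ 0.6341 -0.1023  0.0829] yang -2.83 tilt [-0.     -0.0001] F [-0.1  0.   0.3] gap 0.653 gf 0.0 q [ 0.02  1.03  0.21  1.38 -0.26  0.76  0.27]
wrist red 4456 circle [ 634.2 -102.2] 16.9 bbox mid [ 634.2 -102.1   84.6] z95 0.0868
wrist yellow 6329 circle [637.1 -42.3] 17.2 bbox mid [637.1 -42.2  85.1] z95 0.0869
wrist blue none
side red 133 circle [ 632.8 -102.6] 17.7 bbox mid [ 633.3 -102.6   85.3] z95 0.0872
side yellow none
side blue 100 circle [641.7  17. ] 18.0 bbox mid [638.9  17.6  85.3] z95 0.0874
```

All three are seated. Now the red rock test: grip lightly, ease up about 6.5 mm, and swing.

Emit:
send_rows(motion="0 0 0 0 0.2; 0 0 0 0 0.2; 0 0 0 0 0.2; 0 0 0 0 0.2; 0 0 0 0 0.2", force=22)

```text
clock: 31.18
ee_pos: [0.6342, -0.1023, 0.083]
tcp_rot: [0.0, 0.724, 0.689, -0.0]
contact_force: [-0.5, -0.7, 0.3]
finger_gap: 0.391
gripper_force: 23.6
```

Emit:
send_rows(motion="0 0 -0.3 0 0.2; 0 0 -0.4 0 0.2; 0 0 0 0 0.2; 0 0 0 0 0.2")

```text
clock: 31.68
ee_pos: [0.6341, -0.1023, 0.0899]
tcp_rot: [-0.0, 0.724, 0.689, -0.0]
contact_force: [0.7, -0.4, -1.3]
finger_gap: 0.388
gripper_force: 23.5
```

```bash
cat > tilt.py <<'E'
from h import *
import sys
col=sys.argv[1];st()
s=snapshot('wrist');P=cloud(s);hsv=cv2.cvtColor(s['img'],cv2.COLOR_RGB2HSV).astype(int);H=hsv[...,0];a=HUE[col]
o=ctrl.observe()['ee_pos']
m=(((H>=a[0])&(H<=a[1]))|((H>=a[2])&(H<=a[3])))&(hsv[...,1]>90)&(np.hypot(P[...,0]-o[0],P[...,1]-o[1])<.028)&(P[...,2]>.07)&(P[...,2]<.13)
Q=P[m];top=Q[:,2].max();g=Q[Q[:,2]>np.percentile(Q[:,2],60)-.004]
for _ in range(6):
    c=np.linalg.lstsq(np.c_[g[:,:2]-o[:2],np.ones(len(g))],g[:,2],rcond=None)[0]
    r=Q[:,2]-np.c_[Q[:,:2]-o[:2],np.ones(len(Q))]@c;g=Q[abs(r)<.0012]
y=np.array([.0489,.9988]);x=np.array([.9988,-.0489])
print(col,'n',len(g),len(Q),'top z at axis %.4f'%c[2],'slope deg along sy %.2f sx %.2f'%tuple(np.degrees(np.arctan([c[:2]@y,c[:2]@x]))),'centre',g[:,:2].mean(0).round(4))
E
python3 tilt.py red
```

```text
t 31.68 [ 0.6341 -0.1023  0.0899] yang -2.83 tilt [-0.0002 -0.    ] F [ 0.7 -0.4 -1.3] gap 0.388 gf 23.5 q [ 0.02  1.02  0.21  1.37 -0.26  0.77  0.26]
red n 4058 5510 top z at axis 0.0926 slope deg along sy -0.33 sx 0.07 centre [ 0.634  -0.1014]
```

Eased up 7 mm and upright. Now the swing towards -y (against the stops), in small steps.

Emit:
send_rows(motion="-0.15 0 0 0 0.2; -0.15 0 0 0 0.2; -0.1 0 0 0 0.2; 0 0 0 0 0.2")

```text
clock: 32.22
ee_pos: [0.634, -0.1055, 0.09]
tcp_rot: [-0.0, 0.724, 0.69, 0.0]
contact_force: [0.2, 6.1, 1.2]
finger_gap: 0.39
gripper_force: 23.8
```

```bash
python3 tilt.py red
```

```text
t 32.23 [ 0.634  -0.1055  0.09  ] yang -2.80 tilt [0.0001 0.0013] F [0.2 6.1 1.2] gap 0.390 gf 23.8 q [ 0.03  1.02  0.21  1.37 -0.26  0.77  0.27]
red n 4013 5546 top z at axis 0.0928 slope deg along sy 1.06 sx 0.19 centre [ 0.634  -0.1047]
```

Emit:
send_rows(motion="-0.15 0 0 0 0.2; -0.15 0 0 0 0.2; 0 0 0 0 0.2")

```text
clock: 32.65
ee_pos: [0.6341, -0.1083, 0.0903]
tcp_rot: [-0.0, 0.724, 0.69, 0.001]
contact_force: [-0.6, 7.1, 3.6]
finger_gap: 0.386
gripper_force: 24.3
```

```bash
python3 tilt.py red
```

```text
t 32.65 [ 0.6341 -0.1083  0.0903] yang -2.79 tilt [0.0006 0.0016] F [-0.6  7.1  3.6] gap 0.386 gf 24.3 q [ 0.03  1.02  0.21  1.37 -0.26  0.77  0.27]
red n 3965 5679 top z at axis 0.0933 slope deg along sy 3.48 sx 0.13 centre [ 0.6341 -0.1069]
```

Emit:
send_rows(motion="-0.15 0 0 0 0.2; -0.2 0 0 0 0.2; 0 0 0 0 0.2")

```text
clock: 33.08
ee_pos: [0.634, -0.1117, 0.0904]
tcp_rot: [-0.0, 0.724, 0.69, 0.001]
contact_force: [-1.3, 7.8, 5.7]
finger_gap: 0.386
gripper_force: 24.8
```

```bash
python3 tilt.py red
```

```text
t 33.08 [ 0.634  -0.1117  0.0904] yang -2.79 tilt [0.0008 0.0017] F [-1.3  7.8  5.7] gap 0.386 gf 24.8 q [ 0.04  1.02  0.21  1.37 -0.25  0.78  0.28]
red n 3864 5870 top z at axis 0.0937 slope deg along sy 7.09 sx 0.00 centre [ 0.634  -0.1094]
```

Emit:
send_rows(motion="0.35 0 0 0 0.2; 0.35 0 0 0 0.2; 0.35 0 0 0 0.2; 0 0 0 0 0.2")

```text
clock: 33.62
ee_pos: [0.6342, -0.1031, 0.0902]
tcp_rot: [0.001, 0.724, 0.689, -0.0]
contact_force: [-0.2, -4.5, 0.7]
finger_gap: 0.385
gripper_force: 24.5
```

```bash
python3 tilt.py red
```

```text
t 33.62 [ 0.6342 -0.1031  0.0902] yang -2.84 tilt [ 0.0003 -0.0018] F [-0.2 -4.5  0.7] gap 0.385 gf 24.5 q [ 0.02  1.02  0.21  1.37 -0.26  0.77  0.26]
red n 4036 5712 top z at axis 0.0937 slope deg along sy 2.44 sx 0.03 centre [ 0.6342 -0.101 ]
```

Emit:
send_rows(motion="-0.05 0 0.15 0 0.2; 0 0 0.15 0 0.2; 0 0 0 0 0.45; 0 0 0 0 0.65; 0 0 0 0 0.65")

```text
clock: 34.3
ee_pos: [0.6341, -0.1025, 0.0869]
tcp_rot: [-0.0, 0.724, 0.69, 0.0]
contact_force: [0.8, -0.1, 1.0]
finger_gap: 0.651
gripper_force: 0.0
```

Emit:
send_rows(motion="0 0 0 0 0.65; 0 0 0 0 0.65; 0 0 0 0 0.65")

```text
clock: 34.67
ee_pos: [0.6341, -0.1028, 0.0869]
tcp_rot: [-0.0, 0.724, 0.689, -0.0]
contact_force: [0.2, 0.3, -0.0]
finger_gap: 0.648
gripper_force: 0.0
```

```bash
python3 tilt.py red;python3 chk.py
```

```text
t 34.67 [ 0.6341 -0.1028  0.0869] yang -2.83 tilt [-0. -0.] F [ 0.2  0.3 -0. ] gap 0.648 gf 0.0 q [ 0.02  1.03  0.21  1.37 -0.26  0.77  0.27]
red n 3854 4766 top z at axis 0.0855 slope deg along sy -1.12 sx -0.33 centre [ 0.6345 -0.101 ]
t 34.73 [ 0.6341 -0.1028  0.0869] yang -2.83 tilt [-0. -0.] F [-0.2 -0.5  1.1] gap 0.646 gf 0.0 q [ 0.02  1.03  0.21  1.37 -0.26  0.77  0.27]
wrist red 4191 circle [ 634.3 -101.7] 17.1 bbox mid [ 634.3 -101.9   84.4] z95 0.0865
wrist yellow 5967 circle [637.  -42.3] 16.9 bbox mid [637.  -42.2  85.1] z95 0.0869
wrist blue none
side red 134 circle [ 634.3 -102.7] 17.0 bbox mid [ 634.3 -102.4   84.7] z95 0.0864
side yellow none
side blue 99 circle [640.1  17.2] 17.1 bbox mid [639.3  17.4  85.2] z95 0.0873
```

Emit:
send_rows(motion="0 0 -2.5 0 0.7; 0 0 -3.5 0 0.7; 3 0 0 0 0.7; 3 0 0 0 0.7; 0 0 0 0 0.7")

```text
clock: 35.45
ee_pos: [0.6372, -0.0403, 0.1469]
tcp_rot: [-0.0, 0.723, 0.691, 0.0]
contact_force: [0.2, -1.1, -0.4]
finger_gap: 0.697
gripper_force: 0.0
```

Emit:
send_rows(motion="0 0 3 0 0.7; 0 0 2.4 0 0.65; 0 0 0.95 0 0.65; 0 0 0 0 0.65; 0 0 0 0 0.65")

```text
clock: 36.08
ee_pos: [0.6375, -0.0431, 0.0844]
tcp_rot: [0.001, 0.724, 0.689, 0.0]
contact_force: [-0.3, 0.0, 1.1]
finger_gap: 0.654
gripper_force: 0.0
```

```bash
python3 tilt.py yellow;python3 chk.py; python3 - <<'E'
from h import *
s=snapshot('side');P=cloud(s)
for c in((.6343,-.102),):
    Q=P[(np.hypot(P[...,0]-c[0],P[...,1]-c[1])<.014)&(P[...,2]>.08)];A=np.c_[Q[:,:2]-c,np.ones(len(Q))];k=np.linalg.lstsq(A,Q[:,2],rcond=None)[0];print('red side plane',len(Q),np.degrees(k[:2]),k[2])
E
```

```text
t 36.08 [ 0.6375 -0.0431  0.0844] yang -2.83 tilt [ 0.0012 -0.0003] F [-0.3  0.   1.1] gap 0.654 gf 0.0 q [-0.08  1.03  0.22  1.39 -0.27  0.75  0.19]
yellow n 4033 5021 top z at axis 0.0860 slope deg along sy -0.88 sx 0.22 centre [ 0.6369 -0.0412]
t 36.12 [ 0.6375 -0.043   0.0843] yang -2.83 tilt [ 0.0012 -0.0002] F [ 0.4 -0.5  0.4] gap 0.651 gf 0.0 q [-0.08  1.03  0.22  1.39 -0.27  0.75  0.19]
wrist red none
wrist yellow 4443 circle [636.8 -41.9] 17.0 bbox mid [637.2 -41.9  84.6] z95 0.0868
wrist blue 6217 circle [640.4  17.6] 16.9 bbox mid [640.4  17.7  84.9] z95 0.0870
side red 139 circle [ 635.1 -102.6] 16.6 bbox mid [ 635.  -102.5   85. ] z95 0.0870
side yellow 130 circle [637.  -41.7] 17.1 bbox mid [636.9 -41.5  84.8] z95 0.0870
side blue none
red side plane 1143 [ 62.52866535 354.56952274] 0.32677747094786813
```

Emit:
send_rows(motion="0.08 -0.03 0 0 0.65; 0 0 0 0 0.2; 0 0 0 0 0.2; 0 0 0 0 0.2; 0 0 0 0 0.2")

```text
clock: 36.9
ee_pos: [0.6369, -0.0421, 0.0835]
tcp_rot: [0.0, 0.724, 0.689, 0.0]
contact_force: [1.1, -0.2, 2.2]
finger_gap: 0.39
gripper_force: 23.7
```

Emit:
send_rows(motion="0 0 0 0 0.2; 0 0 -0.3 0 0.2; 0 0 -0.4 0 0.2; 0 0 0 0 0.2; 0 0 0 0 0.2")

```text
clock: 37.52
ee_pos: [0.6367, -0.042, 0.0904]
tcp_rot: [-0.0, 0.724, 0.689, -0.0]
contact_force: [-0.7, 0.1, -1.6]
finger_gap: 0.386
gripper_force: 23.6
```

```bash
python3 tilt.py yellow
```

```text
t 37.52 [ 0.6367 -0.042   0.0904] yang -2.83 tilt [-0.0002 -0.    ] F [-0.7  0.1 -1.6] gap 0.386 gf 23.6 q [-0.08  1.02  0.22  1.39 -0.27  0.76  0.18]
yellow n 4098 5515 top z at axis 0.0926 slope deg along sy -0.89 sx 0.22 centre [ 0.6367 -0.0413]
```

Emit:
send_rows(motion="-0.15 0 0 0 0.2; -0.15 0 0 0 0.2; -0.15 0 0 0 0.2; -0.15 0 0 0 0.2; 0 0 0 0 0.2")

```text
clock: 38.2
ee_pos: [0.6368, -0.0471, 0.0907]
tcp_rot: [-0.0, 0.724, 0.69, 0.001]
contact_force: [-0.4, 6.1, 3.5]
finger_gap: 0.39
gripper_force: 24.2
```

```bash
python3 tilt.py yellow
```

```text
t 38.20 [ 0.6368 -0.0471  0.0907] yang -2.80 tilt [0.0006 0.0015] F [-0.4  6.1  3.5] gap 0.390 gf 24.2 q [-0.07  1.02  0.22  1.39 -0.27  0.76  0.19]
yellow n 4026 5657 top z at axis 0.0932 slope deg along sy 1.92 sx 0.16 centre [ 0.6368 -0.046 ]
```

Tilt so far is 2.8° relative to the start; continuing to about 7°.

Emit:
send_rows(motion="-0.15 0 0 0 0.2; -0.15 0 0 0 0.2; -0.15 0 0 0 0.2; 0 0 0 0 0.2")

```text
clock: 38.75
ee_pos: [0.6367, -0.0514, 0.0909]
tcp_rot: [-0.0, 0.724, 0.69, 0.001]
contact_force: [0.7, 7.4, 6.2]
finger_gap: 0.388
gripper_force: 25.0
```

```bash
python3 tilt.py yellow
```

```text
t 38.75 [ 0.6367 -0.0514  0.0909] yang -2.79 tilt [0.001  0.0017] F [0.7 7.4 6.2] gap 0.388 gf 25.0 q [-0.06  1.02  0.22  1.39 -0.27  0.76  0.2 ]
yellow n 3953 5872 top z at axis 0.0939 slope deg along sy 6.04 sx 0.08 centre [ 0.6367 -0.0491]
```

Emit:
send_rows(motion="0.35 0 0 0 0.2; 0.35 0 0 0 0.2; 0.3 0 0 0 0.2; 0 0 0.15 0 0.2; 0 0 0.15 0 0.2")

```text
clock: 39.42
ee_pos: [0.637, -0.0438, 0.0878]
tcp_rot: [0.001, 0.725, 0.689, -0.0]
contact_force: [-1.1, -6.3, 7.2]
finger_gap: 0.39
gripper_force: 24.9
```

Emit:
send_rows(motion="0 0 0 0 0.45; 0 0 0 0 0.65; 0 0 0 0 0.65; 0 0 0 0 0.65; 0 0 0 0 0.65")

```text
clock: 40.05
ee_pos: [0.6368, -0.0426, 0.0874]
tcp_rot: [0.0, 0.724, 0.689, -0.0]
contact_force: [0.0, -0.4, 0.8]
finger_gap: 0.652
gripper_force: 0.0
```

```bash
python3 tilt.py yellow; python3 chk.py
```

```text
t 40.05 [ 0.6368 -0.0426  0.0874] yang -2.83 tilt [-0.     -0.0001] F [ 0.  -0.4  0.8] gap 0.652 gf 0.0 q [-0.08  1.02  0.22  1.39 -0.27  0.76  0.19]
yellow n 3822 4782 top z at axis 0.0857 slope deg along sy -0.44 sx -0.04 centre [ 0.637  -0.0415]
t 40.10 [ 0.6368 -0.0425  0.0874] yang -2.82 tilt [-0.     -0.0001] F [-0.3 -0.6  0.3] gap 0.650 gf 0.0 q [-0.08  1.02  0.22  1.39 -0.27  0.76  0.19]
wrist red 39 circle [636.4 -85.9] 5.3 bbox mid [636.4 -85.6  82.9] z95 0.0841
wrist yellow 4200 circle [637.  -42.4] 17.2 bbox mid [637.  -42.1  84.6] z95 0.0866
wrist blue 5915 circle [640.3  17.6] 16.9 bbox mid [640.3  17.7  85.3] z95 0.0870
side red 140 circle [ 634.3 -102.2] 16.9 bbox mid [ 634.2 -102.3   84.6] z95 0.0869
side yellow 127 circle [636.6 -42.9] 16.5 bbox mid [636.8 -42.3  85.4] z95 0.0869
side blue none
```

Yellow dropped back fully home. Now blue.

Emit:
send_rows(motion="0 0 -2.5 0 0.7; 0 0 -3.5 0 0.7; 3.03 0.04 0 0 0.7; 3 0 0 0 0.7; 0 0 0 0 0.7")

```text
clock: 40.83
ee_pos: [0.6401, 0.0203, 0.1473]
tcp_rot: [-0.0, 0.723, 0.691, 0.0]
contact_force: [0.4, -0.2, -0.8]
finger_gap: 0.699
gripper_force: 0.0
```

Emit:
send_rows(motion="0 0 3 0 0.7; 0 0 2.4 0 0.65; 0 0 0.85 0 0.65; 0 0 0 0 0.65; 0 0 0 0 0.65")

```text
clock: 41.45
ee_pos: [0.6406, 0.0174, 0.0859]
tcp_rot: [0.0, 0.724, 0.689, 0.0]
contact_force: [-0.4, -0.3, 0.9]
finger_gap: 0.651
gripper_force: 0.0
```

```bash
python3 tilt.py blue; python3 chk.py
```

```text
t 41.45 [0.6406 0.0174 0.0859] yang -2.84 tilt [ 0.0012 -0.0001] F [-0.4 -0.3  0.9] gap 0.651 gf 0.0 q [-0.18  1.03  0.23  1.38 -0.29  0.76  0.1 ]
blue n 3921 4942 top z at axis 0.0860 slope deg along sy -0.92 sx -0.64 centre [0.6403 0.0187]
t 41.50 [0.6406 0.0175 0.0858] yang -2.82 tilt [ 0.0012 -0.0001] F [0.7 0.3 1.3] gap 0.649 gf 0.0 q [-0.18  1.03  0.23  1.38 -0.29  0.76  0.1 ]
wrist red none
wrist yellow none
wrist blue 4327 circle [640.2  17.9] 17.1 bbox mid [640.4  17.8  84.8] z95 0.0870
side red 141 circle [ 633.8 -102.9] 17.4 bbox mid [ 634.8 -102.2   84.9] z95 0.0871
side yellow 134 circle [636.8 -41.9] 17.4 bbox mid [636.6 -42.6  85.4] z95 0.0871
side blue 109 circle [640.2  17.7] 16.7 bbox mid [639.9  15.3  85.1] z95 0.0874
```

Emit:
send_rows(motion="0.03 -0.03 0.1 0 0.65; 0 0 0 0 0.2; 0 0 0 0 0.2; 0 0 0 0 0.2; 0 0 0 0 0.2")

```text
clock: 42.22
ee_pos: [0.6399, 0.0179, 0.0839]
tcp_rot: [0.0, 0.724, 0.689, -0.0]
contact_force: [-0.5, -1.0, 0.7]
finger_gap: 0.386
gripper_force: 24.0
```

Emit:
send_rows(motion="0 0 0 0 0.2; 0 0 -0.3 0 0.2; 0 0 -0.4 0 0.2; 0 0 0 0 0.2; 0 0 0 0 0.2")

```text
clock: 42.85
ee_pos: [0.6398, 0.018, 0.0909]
tcp_rot: [-0.0, 0.724, 0.689, -0.0]
contact_force: [0.0, -0.5, -0.5]
finger_gap: 0.384
gripper_force: 23.9
```

```bash
python3 tilt.py blue
```

```text
t 42.85 [0.6398 0.018  0.0909] yang -2.82 tilt [-0.0001 -0.0001] F [ 0.  -0.5 -0.5] gap 0.384 gf 23.9 q [-0.18  1.02  0.23  1.38 -0.29  0.77  0.1 ]
blue n 4080 5559 top z at axis 0.0928 slope deg along sy -0.58 sx 0.06 centre [0.6398 0.0184]
```

Emit:
send_rows(motion="-0.2 0 0 0 0.2; -0.2 0 0 0 0.2; -0.2 0 0 0 0.2; -0.2 0 0 0 0.2; 0 0 0 0 0.2")

```text
clock: 43.52
ee_pos: [0.6396, 0.011, 0.0913]
tcp_rot: [-0.001, 0.724, 0.69, 0.001]
contact_force: [-0.7, 6.5, 5.5]
finger_gap: 0.385
gripper_force: 25.0
```

```bash
python3 tilt.py blue
```

```text
t 43.52 [0.6396 0.011  0.0913] yang -2.80 tilt [0.0005 0.0018] F [-0.7  6.5  5.5] gap 0.385 gf 25.0 q [-0.17  1.02  0.23  1.38 -0.29  0.77  0.11]
blue n 3939 5765 top z at axis 0.0936 slope deg along sy 4.11 sx -0.09 centre [0.6396 0.0124]
```

Emit:
send_rows(motion="-0.15 0 0 0 0.2; -0.1 0 0 0 0.2; 0 0 0 0 0.2")

```text
clock: 43.95
ee_pos: [0.6396, 0.0088, 0.0914]
tcp_rot: [-0.001, 0.724, 0.69, 0.001]
contact_force: [-1.9, 7.5, 7.2]
finger_gap: 0.388
gripper_force: 25.4
```

```bash
python3 tilt.py blue
```

```text
t 43.95 [0.6396 0.0088 0.0914] yang -2.79 tilt [0.0007 0.0021] F [-1.9  7.5  7.2] gap 0.388 gf 25.4 q [-0.16  1.02  0.23  1.38 -0.28  0.77  0.12]
blue n 3922 5910 top z at axis 0.0940 slope deg along sy 6.25 sx -0.11 centre [0.6397 0.0108]
```

Emit:
send_rows(motion="0.35 0 0 0 0.2; 0.35 0 0 0 0.2; 0.3 0 0 0 0.2; 0 0 0.15 0 0.2; 0 0 0.1 0 0.2")

```text
clock: 44.62
ee_pos: [0.6401, 0.0162, 0.0888]
tcp_rot: [0.001, 0.725, 0.689, -0.0]
contact_force: [-0.7, -6.4, 6.8]
finger_gap: 0.388
gripper_force: 25.4
```

Emit:
send_rows(motion="0 0 0 0 0.45; 0 0 0 0 0.65; 0 0 0 0 0.65; 0 0 0 0 0.65; 0 0 0 0 0.65")

```text
clock: 45.25
ee_pos: [0.6399, 0.0175, 0.0884]
tcp_rot: [0.0, 0.724, 0.689, -0.0]
contact_force: [0.8, 0.1, -0.6]
finger_gap: 0.648
gripper_force: 0.0
```

```bash
python3 tilt.py blue; python3 chk.py
```

```text
t 45.25 [0.6399 0.0175 0.0884] yang -2.83 tilt [-0.     -0.0001] F [ 0.8  0.1 -0.6] gap 0.648 gf 0.0 q [-0.18  1.03  0.23  1.38 -0.29  0.77  0.1 ]
blue n 3767 4719 top z at axis 0.0858 slope deg along sy -0.74 sx 0.70 centre [0.6394 0.0186]
t 45.30 [0.6398 0.0175 0.0884] yang -2.82 tilt [-0.0001 -0.0001] F [-1.1 -0.2 -0.3] gap 0.649 gf 0.0 q [-0.18  1.03  0.23  1.38 -0.29  0.77  0.1 ]
wrist red none
wrist yellow 64 circle [638.5 -26.6] 5.9 bbox mid [638.5 -25.9  82.9] z95 0.0840
wrist blue 4145 circle [639.5  17.7] 17.1 bbox mid [639.5  17.8  84.8] z95 0.0868
side red 137 circle [ 634.7 -102.5] 17.0 bbox mid [ 634.4 -103.1   85. ] z95 0.0871
side yellow 134 circle [636.2 -42.5] 16.9 bbox mid [636.5 -42.4  84.4] z95 0.0867
side blue 106 circle [639.5  15.7] 15.7 bbox mid [639.3  15.1  85.7] z95 0.0870
```

All three are rocked and home. Back to the fin.

Emit:
send_rows(motion="0 0 -3 0 0.8; 0 0 -4 0 1; -3.5 0 -1 0 1; -4.5 0 0 0 1; -4.5 0 0 0 1")

```text
clock: 46.02
ee_pos: [0.6336, -0.1086, 0.1686]
tcp_rot: [0.0, 0.724, 0.69, 0.0]
contact_force: [0.1, 0.1, 0.6]
finger_gap: 0.999
gripper_force: 0.0
```

Emit:
send_rows(motion="-4.5 0 0 0 1; -4.2 0 0 0 1; 0 0 0 0 1; 0 0 0 0 1")

```text
clock: 46.52
ee_pos: [0.6295, -0.1936, 0.1684]
tcp_rot: [-0.0, 0.724, 0.69, 0.0]
contact_force: [-0.1, -0.2, 0.1]
finger_gap: 1.0
gripper_force: 0.0
```

```bash
python3 - <<'E'
from h import *
import pickle
s=snapshot('wrist');pickle.dump(s,open('w8.pkl','wb'));st();plan([.6298,-.1945,.052],-2.8,.035)
save(s,'w8')
E
python3 guide.py w8.pkl | tail -1; python3 chk.py
```

```text
t 46.58 [ 0.6296 -0.1932  0.1684] yang -2.77 tilt [-0.      0.0006] F [-0.2  0.   0.4] gap 1.002 gf 0.0 q [ 0.16  0.95  0.22  1.24 -0.22  0.98  0.37]
-0.03 0.01 2.91 0.0001
-0.03 0.01 2.91 0.0001
-0.03 0.01 2.91 0.0001
-0.03 0.01 2.91 0.0001
fin top 768 ((629.6463623046875, -194.25704956054688), (33.254112243652344, 12.752039909362793), 87.33088684082031) 0.06740655622095272
t 46.58 [ 0.6296 -0.1932  0.1684] yang -2.77 tilt [-0.      0.0006] F [-0.2  0.   0.4] gap 1.002 gf 0.0 q [ 0.16  0.95  0.22  1.24 -0.22  0.98  0.37]
wrist red 2547 circle [ 634.7 -102.4] 16.9 bbox mid [ 634.5 -102.5   84.6] z95 0.0867
wrist yellow none
wrist blue none
side red 12 circle [ 635.3 -110.7] 5.5 bbox mid [ 634.6 -110.9   84.9] z95 0.0865
side yellow 117 circle [636.7 -42.9] 16.9 bbox mid [636.6 -42.1  85.2] z95 0.0872
side blue 118 circle [640.4  16.4] 17.5 bbox mid [639.5  16.5  85.1] z95 0.0869
```

View pics/w8.png

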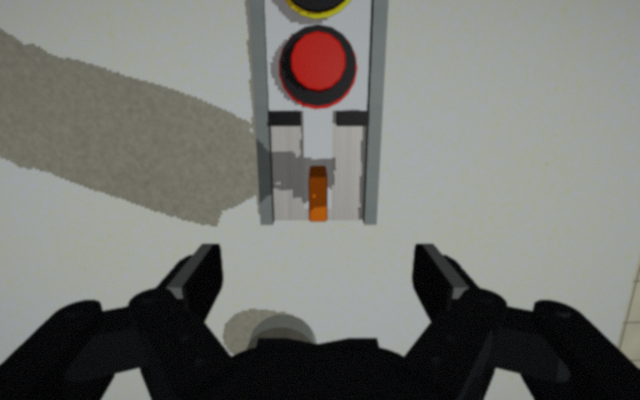

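Red is upright and fully home at (318,65), and the fin is centred at (318,195). I'll descend and grip it.

Emit:
send_rows(motion="-0.06 0.02 3 0 1; -0.06 0 3 0 1; 0 0 3 0 1; 0 0 2.5 0 1; 0 0 0 0 1")

```text
clock: 47.3
ee_pos: [0.6289, -0.1946, 0.0521]
tcp_rot: [-0.001, 0.724, 0.69, -0.001]
contact_force: [-0.3, 0.8, 0.6]
finger_gap: 0.997
gripper_force: 0.0
```

Emit:
send_rows(motion="0 0 0.1 0 1; 0 0 0 0 1")

```text
clock: 47.55
ee_pos: [0.63, -0.1955, 0.0535]
tcp_rot: [0.001, 0.724, 0.69, 0.0]
contact_force: [0.6, -0.2, -0.5]
finger_gap: 0.997
gripper_force: 0.0
```

```bash
python3 -c "
from h import *
st()"
```

```text
t 47.55 [ 0.63   -0.1955  0.0535] yang -2.81 tilt [ 0.0014 -0.0005] F [ 0.6 -0.2 -0.5] gap 0.997 gf 0.0 q [ 0.17  1.1   0.19  1.31 -0.25  0.76  0.39]
```

Emit:
send_rows(motion="0 -0.02 0.1 0 0.1; 0 0 0 0 0.1; 0 0 0 0 0.1; 0 0 0 0 0.1; 0 0 0 0 0.1", force=35)

```text
clock: 48.18
ee_pos: [0.6294, -0.1955, 0.0515]
tcp_rot: [0.0, 0.724, 0.689, 0.0]
contact_force: [0.2, 0.6, 2.3]
finger_gap: 0.158
gripper_force: 34.9
```

Emit:
send_rows(motion="0 0 0 0 0; 0 0 0 0 0; 0.3 0 0 0 0; 0.6 0 0 0 0; 0.8 0 0 0 0")

```text
clock: 48.8
ee_pos: [0.63, -0.1796, 0.0515]
tcp_rot: [0.001, 0.725, 0.689, -0.001]
contact_force: [-0.1, -7.0, 2.7]
finger_gap: 0.158
gripper_force: 34.9
```

```bash
python3 -c "
from h import *
st();print(tool()[0]['wrist_torque'])"
```

```text
t 48.80 [ 0.63   -0.1796  0.0515] yang -2.88 tilt [ 0.0001 -0.0019] F [-0.1 -7.   2.7] gap 0.158 gf 34.9 q [ 0.15  1.09  0.19  1.33 -0.25  0.74  0.37]
[-1.14885740e+00  8.59954633e-02 -4.55061316e-04]
```

Emit:
send_rows(motion="1 0.03 0 0 0; 1 0.02 0 0 0; 1 0 0 0 0; 1 0 0 0 0; 1 0 0 0 0")

```text
clock: 49.42
ee_pos: [0.6331, -0.1294, 0.0515]
tcp_rot: [0.001, 0.725, 0.689, -0.001]
contact_force: [0.5, -7.1, 2.8]
finger_gap: 0.158
gripper_force: 34.9
```

```bash
python3 -c "
from h import *
st();print(tool()[0]['wrist_torque'])"
```

```text
t 49.42 [ 0.6331 -0.1294  0.0515] yang -2.86 tilt [ 0.0002 -0.0017] F [ 0.5 -7.1  2.8] gap 0.158 gf 34.9 q [ 0.06  1.08  0.2   1.37 -0.27  0.71  0.31]
[-1.13287162  0.08444841  0.018966  ]
```

Emit:
send_rows(motion="1 0 0 0 0; 1 0 0 0 0; 1 0 0 0 0; 1 0 0 0 0; 1 0 0 0 0")

```text
clock: 50.05
ee_pos: [0.6356, -0.0795, 0.0515]
tcp_rot: [0.001, 0.725, 0.689, -0.001]
contact_force: [0.4, -7.2, 2.2]
finger_gap: 0.155
gripper_force: 34.9
```

Emit:
send_rows(motion="1 0 0 0 0; 1 0 0 0 0; 1 0 0 0 0; 1 0 0 0 0; 1 0 0 0 0")

```text
clock: 50.68
ee_pos: [0.6381, -0.0295, 0.0515]
tcp_rot: [0.001, 0.725, 0.689, -0.001]
contact_force: [-0.2, -6.3, 3.0]
finger_gap: 0.158
gripper_force: 35.0
```

Emit:
send_rows(motion="1 0 0 0 0; 0.7 0 0 0 0; 0.4 0 0 0 0; 0.2 0 0 0 0; 0 0 0 0 0")

```text
clock: 51.3
ee_pos: [0.6392, -0.0065, 0.0515]
tcp_rot: [0.001, 0.724, 0.689, -0.0]
contact_force: [-0.2, -4.6, 3.7]
finger_gap: 0.159
gripper_force: 35.1
```

```bash
python3 -c "
from h import *
st();print(tool()[0]['wrist_torque'])"
```

```text
t 51.30 [ 0.6392 -0.0065  0.0515] yang -2.85 tilt [ 0.0002 -0.0013] F [-0.2 -4.6  3.7] gap 0.159 gf 35.1 q [-0.14  1.08  0.23  1.4  -0.31  0.7   0.16]
[-0.85126105  0.09058584  0.00769932]
```

Emit:
send_rows(motion="0.3 0 0 0 0; 0.3 0 0 0 0; 0.1 0 0 0 0; 0 0 0 0 0")

```text
clock: 51.8
ee_pos: [0.6396, 0.0004, 0.0515]
tcp_rot: [0.001, 0.724, 0.689, -0.0]
contact_force: [0.1, -6.4, 3.5]
finger_gap: 0.158
gripper_force: 35.1
```

Emit:
send_rows(motion="0.15 0 0 0 0; 0.05 0 0 0 0; 0 0 0 0 0")

```text
clock: 52.18
ee_pos: [0.6397, 0.0022, 0.0515]
tcp_rot: [0.001, 0.725, 0.689, -0.0]
contact_force: [0.4, -6.5, 4.1]
finger_gap: 0.157
gripper_force: 35.1
```

Emit:
send_rows(motion="0.1 0 0 0 0; 0 0 0 0 0")

```text
clock: 52.42
ee_pos: [0.6397, 0.0023, 0.0516]
tcp_rot: [0.001, 0.725, 0.689, -0.001]
contact_force: [0.4, -11.7, 3.2]
finger_gap: 0.158
gripper_force: 35.0
```

Emit:
send_rows(motion="0.1 0 0 0 0; 0 0 0 0 0")

```text
clock: 52.68
ee_pos: [0.6397, 0.0023, 0.0515]
tcp_rot: [0.002, 0.725, 0.689, -0.001]
contact_force: [0.2, -16.2, 2.4]
finger_gap: 0.159
gripper_force: 34.9
```

```bash
python3 -c "
from h import *
st();print(tool()[0]['wrist_torque'])"
```

```text
t 52.67 [0.6397 0.0023 0.0515] yang -2.92 tilt [ 0.0001 -0.0041] F [  0.2 -16.2   2.4] gap 0.159 gf 34.9 q [-0.16  1.08  0.23  1.4  -0.31  0.7   0.14]
[-2.92613816  0.09960965  0.11368055]
```

Fully home against the wall. Relax, release and rise, then the button.

Emit:
send_rows(motion="-0.15 0 0 0 0; -0.15 0 0 0 0; 0 0 0 0 0; 0 0 0 0 0.5; 0 0 0 0 0.6")

```text
clock: 53.3
ee_pos: [0.6394, 0.0026, 0.0512]
tcp_rot: [-0.0, 0.724, 0.69, -0.0]
contact_force: [-0.4, 0.3, -0.3]
finger_gap: 0.576
gripper_force: 0.0
```

Emit:
send_rows(motion="0 0 0 0 0.6; 0 0 -1 0 0.6; 0 0 -4 0 0.8; 0 0 -5 0 0.8; 0 0 -5 0 0.5")

```text
clock: 53.92
ee_pos: [0.6394, 0.0022, 0.2038]
tcp_rot: [0.0, 0.724, 0.689, 0.0]
contact_force: [0.0, 0.4, 0.3]
finger_gap: 0.603
gripper_force: 0.0
```

Emit:
send_rows(motion="0 -3 -2 0 0; 0 -3 0 0 0; 0 0 0 0 0; 0 0 0 0 0")

```text
clock: 54.42
ee_pos: [0.5801, 0.0053, 0.2218]
tcp_rot: [0.0, 0.724, 0.689, 0.0]
contact_force: [-0.3, -0.3, 0.3]
finger_gap: -0.007
gripper_force: 0.0
```

```bash
python3 - <<'E'
from h import *
import pickle
s=snapshot('wrist');pickle.dump(s,open('w9.pkl','wb'));st()
c=circ(s,'green',.125,.145,(.53,.64,.08,.18))
save(s,'w9')
for b in blobs(s,'orange',.02,.1,smin=100,vmin=40): print(*[np.array(x).tolist() for x in b])
s=snapshot('scene');circ(s,'green',.125,.145,(.53,.64,.08,.18))
s=snapshot('side');circ(s,'green',.125,.145,(.53,.64,.08,.18))
plan([*c,.19],None,.04)
E
python3 guide.py w9.pkl | tail -1
```

```text
t 54.48 [0.5802 0.0052 0.2216] yang -2.83 tilt [ 0.0005 -0.0002] F [ 0.  -0.2  0.1] gap 0.003 gf 0.0 q [-0.21  0.77  0.29  1.51 -0.26  0.9   0.12]
green 773 circle [580.  131.3] 12.5 bbox mid [580.1 126.2 133.2] z95 0.1385
844 [380.2, 176.0] [0.6371, 0.0056, 0.0669] [0.632, -0.014, 0.027] [0.646, 0.02, 0.07]
green 66 circle [581.1 132.7] 13.8 bbox mid [581.8 132.5 133.5] z95 0.1390
green 28 circle [575.9 126.1] 9.5 bbox mid [575.2 126.1 131.7] z95 0.1373
3.15 -0.16 0.78 0.0
3.15 -0.16 0.78 0.0
3.15 -0.16 0.78 0.0
3.15 -0.16 0.78 0.0
fin top 564 ((639.391357421875, 2.8780155181884766), (34.009071350097656, 13.246502876281738), 86.79243469238281) 0.06735212659877268
```

View pics/w9.png

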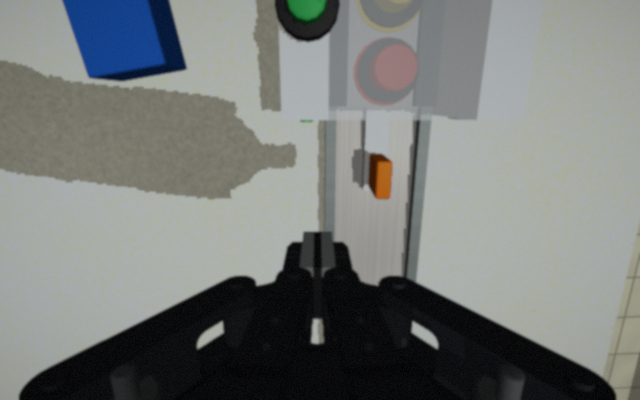

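The shuttle is home with its vessels visible under the clear roof. The button is at (307,5), about (0.580, 0.1305). Moving there with the fingers shut.

Emit:
send_rows(motion="3.15 -0.15 0.8 0 0; 3.15 -0.15 0.8 0 0; 3.15 -0.15 0.8 0 0; 3.1 -0.15 0.8 0 0; 0 0 0.8 0 0")

```text
clock: 55.2
ee_pos: [0.5798, 0.1333, 0.1806]
tcp_rot: [-0.0, 0.723, 0.691, 0.0]
contact_force: [0.2, -1.0, -0.0]
finger_gap: -0.002
gripper_force: 0.0
```

Emit:
send_rows(motion="0 0 0.5 0 0; 0 0 0 0 0; 0 0 0 0 0")

```text
clock: 55.58
ee_pos: [0.5801, 0.1302, 0.1767]
tcp_rot: [0.0, 0.725, 0.689, 0.0]
contact_force: [0.4, -0.0, -0.0]
finger_gap: 0.006
gripper_force: 0.0
```

```bash
python3 - <<'E'
from h import *
st();s=snapshot('wrist');circ(s,'green',.125,.145,(.53,.64,.08,.18))
E
```

```text
t 55.58 [0.5801 0.1302 0.1767] yang -2.88 tilt [ 0.0003 -0.0002] F [ 0.4 -0.  -0. ] gap 0.006 gf 0.0 q [-0.42  0.85  0.3   1.51 -0.3   0.83 -0.06]
green 1105 circle [579.5 130.1] 13.5 bbox mid [579.9 132.2 132.7] z95 0.1384
```

Emit:
send_rows(motion="0 0 1.2 0 0; 0 0 0.6 0 0; 0 0 0.4 0 0; 0 0 0.2 0 0; 0 0 0.2 0 0")

```text
clock: 56.25
ee_pos: [0.5798, 0.1308, 0.1505]
tcp_rot: [-0.0, 0.724, 0.689, -0.0]
contact_force: [-3.8, -0.7, 4.7]
finger_gap: -0.0
gripper_force: 2.3
```

Emit:
send_rows(motion="0 0 0.1 0 0; 0 0 0.1 0 0; 0 0 0 0 0")

```text
clock: 56.62
ee_pos: [0.5799, 0.1308, 0.1497]
tcp_rot: [0.0, 0.724, 0.689, 0.0]
contact_force: [-9.5, -1.1, 25.3]
finger_gap: 0.0
gripper_force: 13.0
```

```bash
python3 -c "
from h import *
st()"
```

```text
t 56.62 [0.5799 0.1308 0.1497] yang -2.83 tilt [0.0007 0.0003] F [-9.5 -1.1 25.3] gap 0.000 gf 13.0 q [-0.41  0.88  0.28  1.53 -0.32  0.77 -0.05]
```

The button is bottomed (25 N at 6–7 mm of travel). I'll lift clear and check.

Emit:
send_rows(motion="0 0 -0.5 0 0; 0 0 -1.5 0 0; 0 0 -3 0 0; 0 0 -4 0 0; 0 -4 -2 0 0")

```text
clock: 57.25
ee_pos: [0.5411, 0.1325, 0.2604]
tcp_rot: [0.001, 0.725, 0.689, 0.001]
contact_force: [0.1, -0.0, -0.7]
finger_gap: 0.003
gripper_force: 0.0
```

Emit:
send_rows(motion="-2 -5 0 0 0; 0 0 0 0 0; 0 0 0 0 0; 0 0 0 0 0")

```text
clock: 57.75
ee_pos: [0.4898, 0.1156, 0.2584]
tcp_rot: [0.0, 0.724, 0.69, 0.0]
contact_force: [-0.7, 0.6, 0.4]
finger_gap: 0.001
gripper_force: 0.0
```

```bash
python3 - <<'E'
from h import *
st();s=snapshot('side');save(s,'s10',(210,90,430,290),3)
circ(s,'green',.125,.145,(.53,.64,.08,.18))
for b in blobs(s,'orange',.02,.1): print(*[np.array(x).tolist() for x in b])
E
```

```text
t 57.75 [0.4898 0.1156 0.2584] yang -2.81 tilt [ 0.0008 -0.0001] F [-0.7  0.6  0.4] gap 0.001 gf 0.0 q [-0.49  0.61  0.34  1.74 -0.26  0.84 -0.07]
green 59 circle [582.1 131.5] 13.2 bbox mid [581.8 127.7 132.3] z95 0.1380
113 [341.8, 202.5] [0.6372, -0.0071, 0.0637] [0.632, -0.016, 0.029] [0.647, 0.019, 0.07]
```

View pics/s10.png

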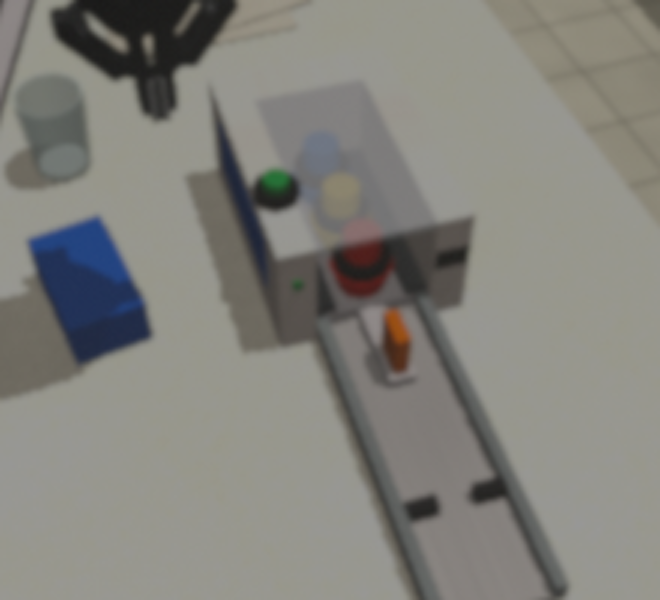

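The shuttle is home with the three vessels upright in their cups (red 362,255; yellow 340,195; blue 320,150), the button is back up, and the arm is clear.

```bash
python3 -c "
from bench import ctrl
print(ctrl.job_done())"
```

```text
the job is handed in; nothing more can be done
None
```

The job is done and handed in after about 58 s of robot time: all three vessels were seated and rocked about 7° in order (red, yellow, blue), the shuttle is fully home, and the start button was pressed right down.

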